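# Stand the fallen barrel up and close the row

## Task

One barrel has tipped over in the staging lane. Stand it upright in the lane, on either end (set it down, don't drop it), and gently close the row up towards the end stop, so that the first barrel touches the stop, the next touches the first, and the stood-up one touches that. Don't knock any of the other barrels over, and leave the lone barrel at the open end of the lane and the other things on the bench where they are.

Things in the scene. Friction and masses are not known exactly. Their poses are not given: they have to be found in the camera images.
- lane: The staging lane, screwed to the bench: a straight aluminium channel 640 mm long, 72 mm wide over all. Its floor is 10 mm above the bench and 52 mm wide between two steel curbs 7 mm wide that stand only 6 mm above the floor (16 mm above the bench). Small feet stick out 57 mm from its middle line, at bench level, at 4 places a side. Origin: middle of its underside, at bench level. Its +y axis runs along the lane towards the end stop, z is up.
- lane_stop (a point): The foot of the fixed end stop: the point on the lane's floor, on its middle line, at the face of the stop that the row rests against (a plate across the lane, 75 mm tall above the floor, rigid; 290 mm along +y from the lane's middle).
- fallen_mid (a point): Centre of the fallen barrel: a white turned barrel with a black band round its middle, plain cylinder 45 mm in diameter and 150 mm long, both ends flat and alike, 0.11 to 0.21 kg. It lies along the lane on the lane's floor (centre 22.5 mm above the floor), its own y axis being its long axis. It is loose.
- fallen: The same fallen barrel; the origin lies on its skin, 22.5 mm from the centre; y is its long axis.
- row_next_mid (a point): Centre of the second barrel of the row, the standing one nearer the fallen barrel: a white turned barrel with a black band round its middle, plain cylinder 45 mm in diameter and 150 mm long, both ends flat and alike, 0.11 to 0.21 kg. It stands on the lane's floor (centre 75 mm above the floor), loose and easily toppled, 6 to 35 mm of clear gap from the first one. It slides along the floor with up to about 4 N; the row goes firm only when it is solid against the stop.
- row_next: The same second barrel; the origin lies on its skin, 22.5 mm from the centre; y is its long axis.
- row_end_mid (a point): Centre of the first barrel of the row, the standing one nearest the end stop: the same kind of barrel, loose, with a clear gap of 6 to 20 mm to the stop.
- row_end: The same first barrel; the origin lies on its skin, 22.5 mm from the centre; y is its long axis.
- far_barrel_mid (a point): Centre of the lone barrel that stands near the open end of the lane, on the fallen barrel's other side: the same kind of barrel, 150 mm tall, loose. At least 170 mm of lane is clear between it and the fallen barrel.
- far_barrel: The same lone barrel; the origin lies on its skin, 22.5 mm from the centre; y is its long axis.
- puck: Bystander: a black round unit with a white top, 54 mm across, 44 mm tall, behind the lane. Origin at the centre of its underside.
- tape: Bystander: a roll of brown tape lying flat, 71 mm across, 24 mm tall, behind the lane. Origin at the centre of its underside.
- jig: Bystander: a black rectangular jig block, 62 x 80 x 28 mm, in front of the lane. Origin at the centre of its underside.
There are look-alikes about, which are no part of the job. What is shaped like the row_next but purple or turquoise is not meant.

How it is judged:
At the end, for the whole second after the job is handed in: All four barrels stand upright (within 0.08 rad), at rest on the lane floor between the curbs; first barrel within 4 mm of the stop, second within 4 mm of the first, the one that had fallen within 4 mm of the second, gaps at most 11 mm in all (angle between the y axis of each of fallen, row_next, row_end, far_barrel and the z axis of lane, either way round below 0.08 rad and horizontal distance between fallen_mid and row_next_mid below 0.049 m and horizontal distance between row_next_mid and row_end_mid below 0.049 m and y of row_end_mid in the frame of lane above 0.2635 m and y of fallen_mid in the frame of lane above 0.1665 m and x of fallen_mid in the frame of lane between -0.01 and 0.01 m and z of each of fallen_mid, row_next_mid, row_end_mid in the frame of lane below 0.09 m and linear speed of each of fallen, row_next, row_end below 0.01 m/s and x of row_next_mid in the frame of lane between -0.01 and 0.01 m and x of row_end_mid in the frame of lane between -0.01 and 0.01 m); the robot touches nothing.
It fails at once if a barrel that stood in the lane is knocked over (leans more than 0.35 rad) (angle between the y axis of any of row_next, row_end, far_barrel and the z axis of lane, either way round above 0.35 rad).
It fails at once if the lone barrel at the open end is shifted by more than 20 mm (distance of far_barrel_mid from where it was at the start of the episode above 0.02 m).
It fails at once if the row is pushed hard: more than 45 N between the fallen barrel and the second one, or between the first one and the stop (contact force between fallen and row_next above 45 N or contact force between row_end and lane above 45 N).
It fails at once if the fallen barrel is let go in the air, 25 mm or more above where it will stand (z of fallen_mid in the frame of lane above 0.11 m and contact force between the fingers and fallen below 0.2 N).
It fails at once if the puck, the tape roll or the jig block is shifted by more than 20 mm (distance of any of puck, tape, jig from where it was at the start of the episode above 0.02 m).
It also fails if it takes over 54 s, if anything falls off the work surface, if the arm or the gripper's body presses on something with over 40 N, if the wrist force passes 120 N, or if a joint passes its speed limit or range.

## Robot

A 7-joint arm with a two-finger parallel gripper is mounted at the origin on a cart in front of the work surface, level with it; the furniture and walls round the work are solid. World frame = base frame: x ahead of the robot, y to its left, z up, the work surface at z = 0. Lengths are in m, angles in rad, forces in N, time in s.
With the tool pointing down it reaches from about 0.4 to 0.85 m from the base axis. Payload 4.5 kg.
Tool frame: the origin (TCP) lies at the very end of the fingers, on their centre line; the grasp point (between the pads) lies 19 mm behind it (manip.hold_point_z is the distance from the TCP to the grasp point, in m); z points along the fingers, y is the direction in which the jaws open and shut (so a half turn about z gives the same grasp; the last joint's range is limited). The gripper opens to 88 mm and grips with 3 to 60 N. Pads are 18 mm wide; open, the fingers measure 123 mm over their backs; the gripper's body (75 mm by 187 mm) begins 45 mm behind the grasp point.
Start: joints at [1.147, 0.689, -0.195, 1.565, 0.157, 0.902, -0.215], TCP at [0.276, -0.561, 0.239] pointing down, gripper open.
Joint ranges: [-3.01, 3.01], [-0.46, 2.08], [-1.47, 1.51], [0.13, 2.56], [-1, 4.14], [0.04, 2.09], [-2.66, 2.66]. Speed limits (rad/s): [2.57, 2.57, 3.14, 3.14, 3.14, 3.14, 3.14].

## Interface

Orientations are given as a unit quaternion [w, x, y, z].
In Python, from bench import manip gives the robot as it stands.
- The arm moves only by the shell command python3 -m creep 'ROWS' [OPENING] [FORCE]. ROWS is JSON, a list that holds one entry, the list of rows, each a list of 4 numbers: the shift along the tool's x, y, z in units of 1 m (1.0 is 1 m), then the turn about the tool's z in units of 120 degrees (1.0 is 120 degrees). In form: [[[tx, ty, tz, twist], ...]]. A call has 1 to 12 rows; each row shifts and turns the pose as measured when the row begins, along the tool's axes as they then stand; what a row does not reach is not made up. A row lasts 1/8 s, in which the tool goes at most 62.5 mm and 10.7 degrees, less where a joint would pass 70% of its speed; a pose out of reach is approached as far as the arm can. A call with a number of a shift or a turn outside -1 to 1 is refused whole. A call with a gripper value outside its range is refused whole. OPENING is the opening, from 0 (shut) to 1 (fully open), set as the call begins (- or left out, the last holds). The fingers move at their own pace and stop on an object; FORCE is the grip in N (left out, the last holds). Time passes only in rows, so rows that do not move let the fingers close. It gives the time, the measured TCP pose, the force and the opening at its end, in the units of the state.
- manip.get_state(): the state, without advancing time (a new reading comes with each control period).
- manip.read_camera(name): name is "side" or "top" or "wrist"; returns the picture (420x560x3 uint8, blue, green, red); there is no depth.
- manip.camera_info(name): a dict with "camera_matrix" (3x3 intrinsics, pixels), "origin" and "orientation" of the camera in the world. Camera axes: x right, y down, z forward; pixel columns grow to the right and rows downward; lengths in m; the calibration is good to about 2 mm. A picture is of the moment at which its call begins: read the wrist's pose just before it. camera_info takes no time and is no camera call; for the wrist camera it gives the pose at the moment of the call.
- manip.job_done(): hands the job in, once; it reports no verdict.
The state is a dict: "clock": time; "qpos": joint angles; "qd": joint speeds; "joint_efforts": joint torques, N m; "eef_pos": TCP position; "tool_rot": TCP orientation; "contact_force": force on the tool from outside, world axes, zero at the start; "torque": the same for the moment, N m; "grip_width": finger opening in m.
Only numpy, scipy, OpenCV 4.12 (cv2) and the standard library are available. Lean on these libraries where they do the work, as an engineer would, in place of code of your own. Each camera call takes 0.05 s, during which the arm holds its last target.

## Working session

There is one attempt and no reset: what is moved stays moved. The work goes in short steps, Python scripts to look and compute and a shell command to move; the robot and the scene stay as the last step left them, time stands still between calls to the robot, and variables do not carry over. Pictures are saved under pics/ and viewed, and the job is handed in when it is done.

```bash
ls; mkdir -p pics
python3 - <<'E'
from bench import manip
import cv2
print(manip.get_state())
for n in("side","top","wrist"):
    print(n,manip.camera_info(n)); cv2.imwrite(f"pics/{n}0.png",manip.read_camera(n))
E
```

```text
pics
{'clock': 0.0, 'qpos': array([ 1.14680215,  0.6900101 , -0.1945214 ,  1.56636121,  0.15729521,
        0.90252104, -0.21512341]), 'qd': array([ 0.0006596 , -0.000762  , -0.00085101, -0.00058636,  0.00292741,
        0.0003191 , -0.00245955]), 'joint_efforts': array([ 1.92205935e-04, -5.27559328e+01, -1.26730442e+00, -1.53426558e+01,
       -5.26957749e-02,  6.63872706e-03,  1.45995741e-04]), 'eef_pos': array([ 0.2759005 , -0.56007726,  0.23788936]), 'tool_rot': array([-9.11735412e-04,  9.73909326e-01,  2.26935486e-01, -2.79909814e-04]), 'contact_force': array([ 0.12984151, -0.34989312, -0.86032089]), 'torque': array([-0.02020673, -0.02476555,  0.01651351]), 'grip_width': 0.08799298549545968}
side {'camera_matrix': array([[427.92976702,   0.        , 283.53825558],
       [  0.        , 427.92976702, 217.143379  ],
       [  0.        ,   0.        ,   1.        ]]), 'origin': array([0.28310273, 0.97700813, 0.69289229]), 'orientation': array([ 0.06995136, -0.11034398,  0.87201904, -0.47171369])}
top {'camera_matrix': array([[455.25419385,   0.        , 284.86021033],
       [  0.        , 455.25419385, 212.00764822],
       [  0.        ,   0.        ,   1.        ]]), 'origin': array([0.36849188, 0.03721107, 1.02480457]), 'orientation': array([-0.07731213,  0.76007695, -0.64147729,  0.06937397])}
wrist {'camera_matrix': array([[323.36546601,   0.        , 275.86517022],
       [  0.        , 323.36546601, 204.09166954],
       [  0.        ,   0.        ,   1.        ]]), 'origin': array([ 0.34014609, -0.52986265,  0.38412781]), 'orientation': array([ 0.11876432,  0.8408643 , -0.52271871, -0.07488266])}
```

View pics/side0.png

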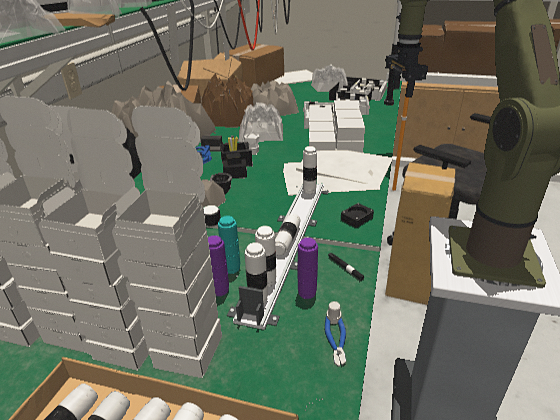

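View pics/top0.png

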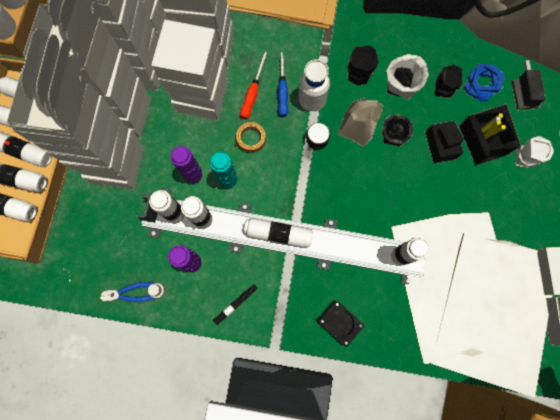

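View pics/wrist0.png

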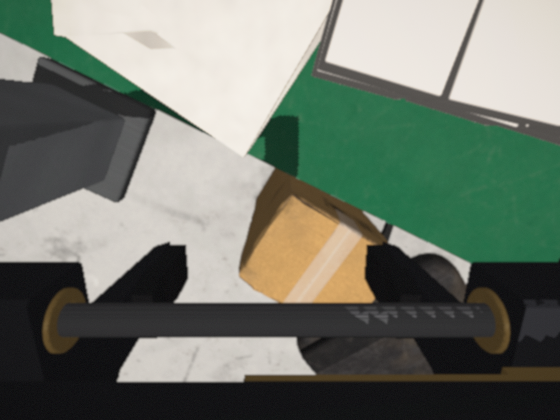

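```bash
cat > h.py <<'E'
import numpy as np, cv2, json
from bench import manip
from scipy.spatial.transform import Rotation as R
def rot(q): return R.from_quat([q[1],q[2],q[3],q[0]])
def ray(n,uv,info=None):
    c=info or manip.camera_info(n); K=c["camera_matrix"]
    d=np.linalg.solve(K,np.array([uv[0],uv[1],1.])); d=rot(c["orientation"]).apply(d); return np.array(c["origin"]),d
def onz(n,uv,z,info=None):
    o,d=ray(n,uv,info); return o+d*(z-o[2])/d[2]
def proj(n,p):
    c=manip.camera_info(n); q=rot(c["orientation"]).inv().apply(np.array(p)-c["origin"]); u=c["camera_matrix"]@q; return u[:2]/u[2]
def two(a,ua,b,ub):
    o1,d1=ray(a,ua);o2,d2=ray(b,ub); d1/=np.linalg.norm(d1); d2/=np.linalg.norm(d2)
    t=np.linalg.lstsq(np.c_[d1,-d2],o2-o1,rcond=None)[0]; p,q=o1+t[0]*d1,o2+t[1]*d2
    return (p+q)/2,np.linalg.norm(p-q)
E
python3 - <<'E'
from h import *
t=cv2.imread("pics/top0.png")
cv2.imwrite("pics/t_a.png",cv2.resize(t[175:285,130:330],None,fx=4,fy=4,interpolation=cv2.INTER_CUBIC))
cv2.imwrite("pics/t_b.png",cv2.resize(t[195:305,290:440],None,fx=4,fy=4,interpolation=cv2.INTER_CUBIC))
s=cv2.imread("pics/side0.png")
cv2.imwrite("pics/s_a.png",cv2.resize(s[140:340,195:345],None,fx=3,fy=3,interpolation=cv2.INTER_CUBIC))
for uv in [(153,234),(416,270),(278,232)]: print(onz("top",uv,0.01))
E
```

```text
[0.48078874 0.35091025 0.01      ]
[ 0.500045   -0.24255647  0.01      ]
[0.53266819 0.0743371  0.01      ]
```

View pics/t_a.png

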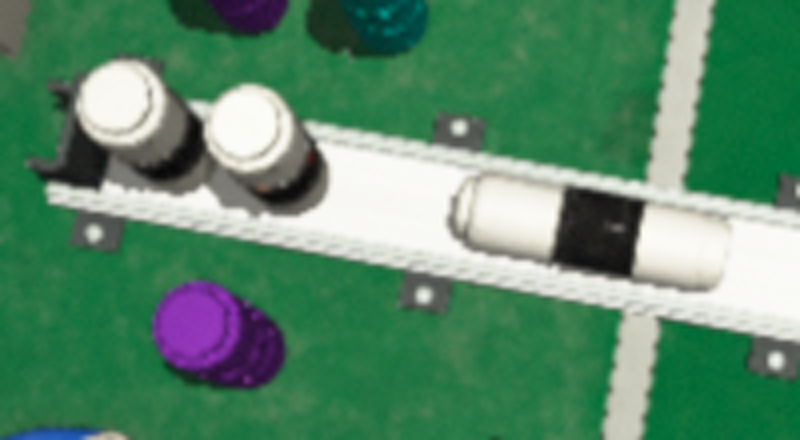

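View pics/t_b.png

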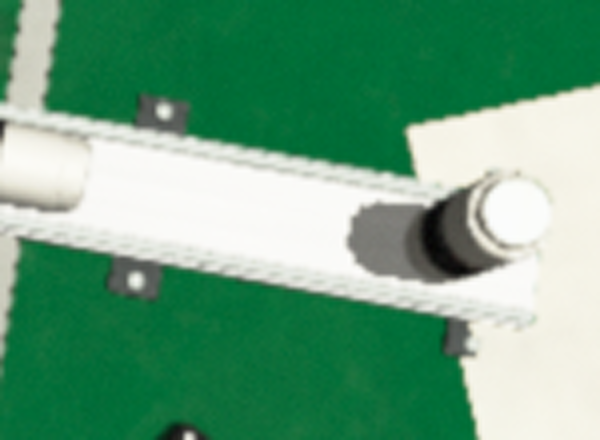

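View pics/s_a.png

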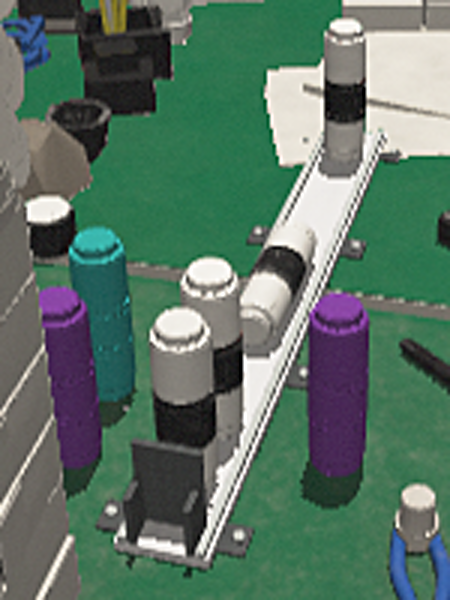

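Run:
```python
from h import *
np.set_printoptions(precision=4,suppress=True)
f=lambda x,y:(130+(x+.5)/4-.5,175+(y+.5)/4-.5); g=lambda x,y:(290+(x+.5)/4-.5,195+(y+.5)/4-.5)
F=[onz("top",f(*p),.004)[:2] for p in [(93,233),(424,295),(776,360)]]
B=[onz("top",p,.004)[:2] for p in [f(460,128),g(163,110)]]
print("F",F,"B",B)
fr=np.array(F); d=fr[0]-fr[2]; d/=np.linalg.norm(d); d2=B[0]-B[1]; d2/=np.linalg.norm(d2)
u=(d+d2); u/=np.linalg.norm(u); n=np.array([u[1],-u[0]]) # lane x axis
c=(np.mean(fr,0)@n+np.mean(B,0)@n)/2
print("dirs",d,d2,u,"lane x",n,"mid offset",c,"half",(np.mean(fr,0)-np.mean(B,0))@n/2)
def L(p): return np.array([p[:2]@n-c,p[:2]@u])
P={"row_end":onz("top",f(118,102),.16),"row_next":onz("top",f(247,127),.16),"far":onz("top",g(515,212),.16),
"fall_near":onz("top",f(458,210),.0325),"fall_far":onz("top",f(729,252),.0325),"band":onz("top",f(600,230),.0545),
"purple":onz("top",f(198,325),.15)}
for k,p in P.items(): print(k,p[:2],"lane",L(p))
h=lambda x,y:(195+(x+.5)/3-.5,140+(y+.5)/3-.5)
for k,p in {"row_end":(180,325),"row_next":(211,275),"far":(346,29)}.items(): 
  q=onz("side",h(*p),.16); print("side",k,q[:2],L(q))
for k,p in {"screwF":(239,536),"screwB":(111,510)}.items():
  q=onz("side",h(*p),.004); print("side",k,q[:2],L(q))
s=manip.get_state(); r=rot(s["tool_rot"]); print("tool axes",r.as_matrix())
```

```text
F [array([0.4839, 0.3536]), array([0.4808, 0.1623]), array([ 0.478 , -0.0387])] B [array([0.5789, 0.1601]), array([ 0.5763, -0.0394])]
dirs [0.0152 0.9999] [0.0131 0.9999] [0.0141 0.9999] lane x [ 0.9999 -0.0141] mid offset 0.5276236211241424 half -0.04903239196583753
row_end [0.5314 0.3079] lane [-0.0007  0.3154]
row_next [0.5297 0.2434] lane [-0.0014  0.2509]
far [ 0.5238 -0.2011] lane [-0.001  -0.1936]
fall_near [0.5272 0.1492] lane [-0.0026  0.1566]
fall_far [ 0.5292 -0.0022] lane [0.0016 0.0053]
band [0.5258 0.0692] lane [-0.0029  0.0766]
purple [0.4322 0.2486] lane [-0.099   0.2547]
side row_end [0.5319 0.3144] [-0.0003  0.3219]
side row_next [0.5287 0.252 ] [-0.0025  0.2595]
side far [ 0.5233 -0.1923] [-0.0016 -0.1849]
side screwF [0.4843 0.35  ] [-0.0483  0.3568]
side screwB [0.5835 0.3481] [0.0509 0.3563]
tool axes [[ 0.897   0.442  -0.0007]
 [ 0.442  -0.897   0.0012]
 [-0.0001 -0.0014 -1.    ]]
```

The staging lane crosses the top view from (150,225) to (420,255). These things could be mistaken for the fallen barrel:
- Standing white barrels at (165,205), (195,211) and (413,250).
- Purple barrels at (185,165) and (183,260), and a turquoise one at (223,170).
- A white bottle at (315,85).
- Barrels in the bin at (20,150) to (20,210).

I choose the white barrel with a black band lying in the lane at (278,232). The close crop confirms it, with its ends at about (244,227) and (312,238). The second barrel of the row is the white one at (195,211).

First I'll turn the tool in place.

```bash
python3 -m creep '[[[0,0,0,-0.0875],[0,0,0,-0.0875],[0,0,0,-0.0875],[0,0,0,-0.0875],[0,0,0,-0.0875],[0,0,0,-0.0875],[0,0,0,0]]]' 1 10
cat >> h.py <<'E'
n=np.array([.9999,-.0141]);u=np.array([.0141,.9999]);C=.5276
def lane(p): return np.array([p[0]*n[0]+p[1]*n[1]-C, p[0]*u[0]+p[1]*u[1]])
def st():
    s=manip.get_state(); m=rot(s["tool_rot"]).as_matrix(); p=s["eef_pos"]
    print("t",round(s["clock"],2),"lane x,s",lane(p).round(4),"z",round(p[2],4),"yaw",np.degrees(np.arctan2(m[1,0],m[0,0])).round(2),"tilt",m[:2,2].round(4),"F",s["contact_force"].round(2),"w",round(s["grip_width"],4),"q",s["qpos"].round(2)); return s,m
E
python3 -c "
from h import *
s,m=st(); g=np.array([*(n*C+u*.027),.239]); print(m.T@(g-s['eef_pos']))"
```

```text
clock: 1.02
eef_pos: [0.2745, -0.5588, 0.2355]
tool_rot: [-0.004, 0.703, 0.711, 0.001]
contact_force: [0.9, 0.8, -0.0]
grip_width: 0.088
t 1.02 lane x,s [-0.2452 -0.5548] z 0.2355 yaw 90.69 tilt [-0.0042  0.0058] F [ 0.89  0.81 -0.01] w 0.088 q [ 1.32  0.73 -0.51  1.56  0.41  0.97  0.69]
[ 0.57525205  0.26029652 -0.00125809]
```

```bash
python3 -m creep '[[[0.05,0.026,-0.003,0.0125],[0.056,0.026,0,0],[0.056,0.026,0,0],[0.056,0.026,0,0],[0.056,0.026,0,0],[0.056,0.026,0,0],[0.056,0.026,0,0],[0.056,0.026,0,0],[0.056,0.026,0,0],[0.05,0.02,0,0],[0,0,0,0]]]'
python3 -c "
from h import *
s,m=st(); g=np.array([*(n*C+u*.027),.12]); print(m.T@(g-s['eef_pos']))"
```

```text
clock: 2.4
eef_pos: [0.5543, -0.01, 0.2395]
tool_rot: [-0.001, 0.73, 0.684, 0.003]
contact_force: [-0.8, -0.6, -0.0]
grip_width: 0.0883
t 2.4 lane x,s [ 0.0268 -0.0021] z 0.2395 yaw 86.25 tilt [0.0019 0.0054] F [-0.78 -0.61 -0.04] w 0.0883 q [ 0.21  0.62 -0.44  1.77  0.34  0.82 -0.47]
[ 0.02706046 -0.02841893  0.11957094]
```

```bash
python3 -m creep '[[[0.014,-0.014,0.03,-0.0246],[0.013,-0.014,0.03,0],[0,0,0.03,0],[0,0,0,0]]]'
python3 -c "
from h import *
s,m=st(); g=np.array([*(n*C+u*.027),.10]); print(m.T@(g-s['eef_pos']))
cv2.imwrite('pics/w1.png',manip.read_camera('wrist'));cv2.imwrite('pics/s1.png',manip.read_camera('side'))"
```

```text
clock: 2.9
eef_pos: [0.5268, 0.0152, 0.1478]
tool_rot: [0.0, 0.717, 0.697, 0.001]
contact_force: [-0.2, -0.3, 0.4]
grip_width: 0.0878
t 2.9 lane x,s [-0.0011  0.0226] z 0.1478 yaw 88.4 tilt [0.0026 0.0015] F [-0.23 -0.35  0.36] w 0.0878 q [ 0.11  0.72 -0.36  1.94  0.45  0.56 -0.59]
[0.00431995 0.00087909 0.04779589]
```

View pics/w1.png

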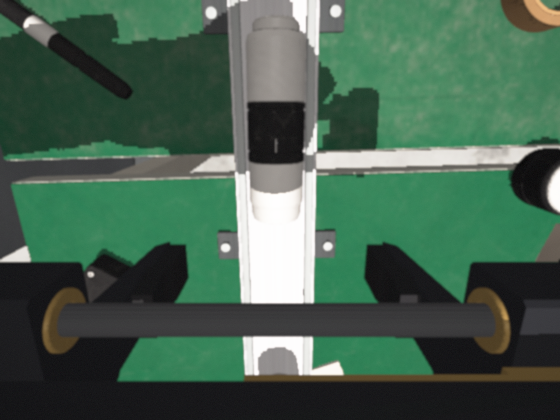

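View pics/s1.png

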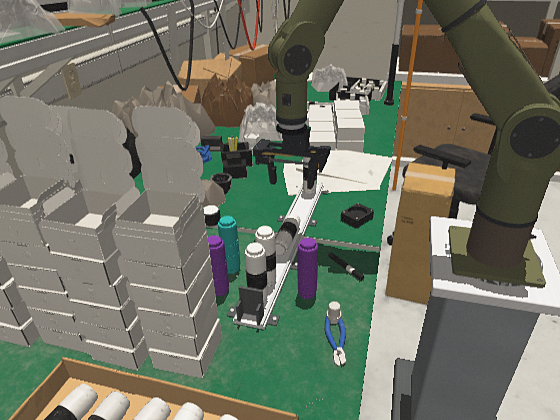

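```bash
python3 -c "
from h import *
st()
for p,z in [((275,220),.045),((275,220),.0325),((275,18),.0325),((275,18),.05),((276,133),.055),((228,247),.004),((327,247),.004),((335,12),.004),((210,13),.004)]: print(p,z,lane(onz('wrist',p,z)).round(4))
cv2.imwrite('pics/w2.png',cv2.resize(manip.read_camera('wrist')[0:240,200:350],None,fx=3,fy=2.5))
"
```

```text
t 3.0 lane x,s [0.0008 0.0232] z 0.1498 yaw 88.43 tilt [0.0073 0.0027] F [0.45 0.11 0.53] w 0.0882 q [ 0.11  0.71 -0.36  1.94  0.45  0.56 -0.59]
(275, 220) 0.045 [0.0006 0.0079]
(275, 220) 0.0325 [0.0007 0.0036]
(275, 18) 0.0325 [0.0028 0.1588]
(275, 18) 0.05 [0.0026 0.1544]
(276, 133) 0.055 [0.0023 0.0782]
(228, 247) 0.004 [-0.0456 -0.0332]
(327, 247) 0.004 [ 0.0511 -0.0347]
(335, 12) 0.004 [0.0513 0.1696]
(210, 13) 0.004 [-0.0491  0.17  ]
```

View pics/w2.png

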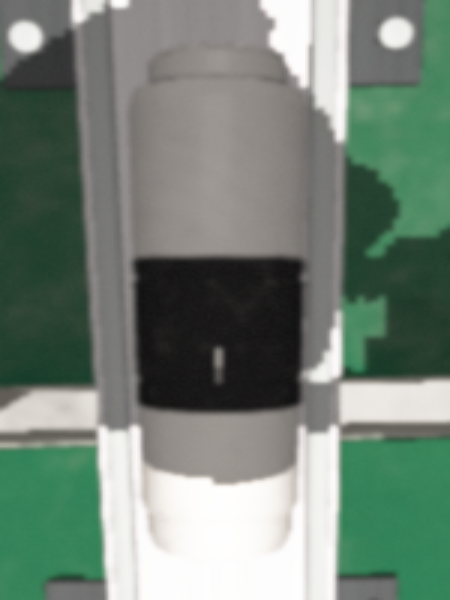

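```bash
python3 -m creep '[[[0.004,0,0.03,-0.007],[0,0,0.03,0],[0,0,0.03,0],[0,0,0.025,0],[0,0,0,0]]]'
python3 -c "
from h import *
s,m=st(); g=np.array([*(n*(C+.001)+u*.027),.02]); print(m.T@(g-s['eef_pos']))"
```

```text
clock: 3.68
eef_pos: [0.5392, 0.0188, 0.0397]
tool_rot: [0.008, 0.714, 0.7, 0.011]
contact_force: [0.6, -0.8, 0.4]
grip_width: 0.0884
t 3.67 lane x,s [0.0113 0.0264] z 0.0397 yaw 88.8 tilt [0.0264 0.0044] F [ 0.6  -0.76  0.36] w 0.0884 q [ 0.    0.9  -0.2   1.98  0.58  0.29 -0.7 ]
[ 0.0004475  -0.0108317   0.01944102]
```

```bash
python3 -m creep '[[[0,-0.01,0.0,0],[0,0,0,0]]]' >/dev/null
python3 -c "
from h import *
s,m=st(); g=np.array([*(n*(C+.001)+u*.027),.02]); print(m.T@(g-s['eef_pos']))"
```

```text
t 3.92 lane x,s [0.0023 0.0263] z 0.042 yaw 88.72 tilt [0.0304 0.0049] F [-0.8   1.18  0.16] w 0.0878 q [-0.01  0.89 -0.19  2.01  0.58  0.26 -0.71]
[ 0.00058874 -0.00192613  0.02197345]
```

```bash
python3 -m creep '[[[0,-0.002,0.008,0],[0,0,0.007,0],[0,0,0.007,0],[0,0,0,0]]]' >/dev/null
python3 -c "
from h import *
s,m=st(); g=np.array([*(n*(C+.001)+u*.027),.02]); print(m.T@(g-s['eef_pos']))"
```

```text
t 4.42 lane x,s [0.0019 0.0266] z 0.0198 yaw 88.71 tilt [0.0331 0.0053] F [ 0.54  0.22 -0.43] w 0.0884 q [-0.04  0.93 -0.14  2.02  0.6   0.2  -0.73]
[ 0.00044234 -0.00094198 -0.00023515]
```

```bash
python3 -m creep '[[[0,0,0,0],[0,0,0,0],[0,0,0,0],[0,0,0,0],[0,0,0,0],[0,0,0,0]]]' 0 8
python3 -c "
from h import *
st()"
```

```text
clock: 5.18
eef_pos: [0.5301, 0.019, 0.0199]
tool_rot: [0.01, 0.715, 0.699, 0.014]
contact_force: [-0.2, 0.0, -0.5]
grip_width: 0.0444
t 5.17 lane x,s [0.0022 0.0265] z 0.0199 yaw 88.69 tilt [0.0335 0.0055] F [-0.22  0.03 -0.54] w 0.0444 q [-0.04  0.93 -0.14  2.02  0.6   0.2  -0.73]
```

```bash
python3 -m creep '[[[0.002,0,-0.016,0],[0.005,0,-0.016,0],[0.008,0,-0.016,0],[0.010,0,-0.015,0],[0,0,0,0]]]' >/dev/null
python3 -c "
from h import *
st()
cv2.imwrite('pics/w3.png',manip.read_camera('wrist'));cv2.imwrite('pics/s3.png',cv2.resize(manip.read_camera('side')[120:340,180:380],None,fx=3,fy=2.7))"
```

```text
t 5.8 lane x,s [-0.      0.0518] z 0.0883 yaw 88.7 tilt [0.0342 0.0051] F [ 0.62  0.15 -1.16] w 0.0446 q [-0.02  0.8  -0.25  2.    0.53  0.36 -0.72]
```

View pics/s3.png

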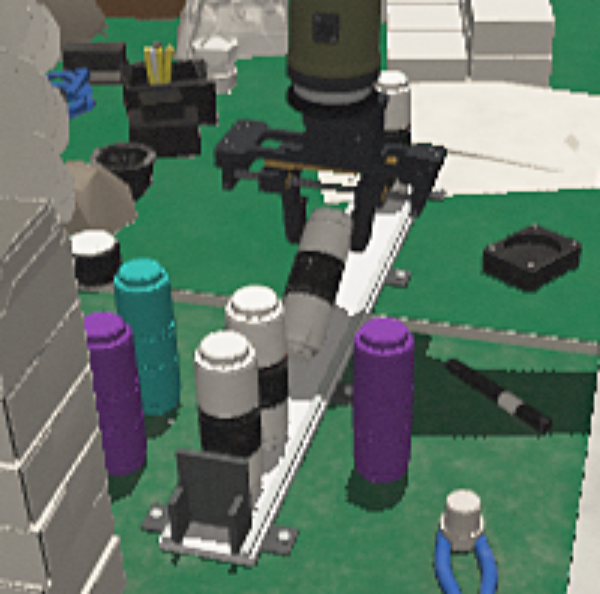

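View pics/w3.png

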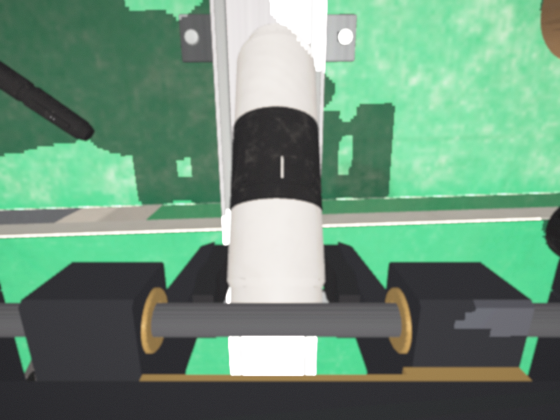

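```bash
python3 -m creep '[[[0.013,0,-0.010,0],[0.014,0,-0.009,0],[0.015,0,-0.007,0],[0.015,0,-0.005,0],[0.016,0,-0.003,0],[0,0,0,0]]]' >/dev/null
python3 -c "
from h import *
st()
cv2.imwrite('pics/s4.png',cv2.resize(manip.read_camera('side')[120:340,180:380],None,fx=3,fy=2.7))"
```

```text
t 6.65 lane x,s [-0.002  0.129] z 0.1227 yaw 88.7 tilt [0.0298 0.0036] F [-0.26 -0.24 -0.92] w 0.0447 q [-0.14  0.76 -0.29  1.95  0.46  0.47 -0.79]
```

View pics/s4.png

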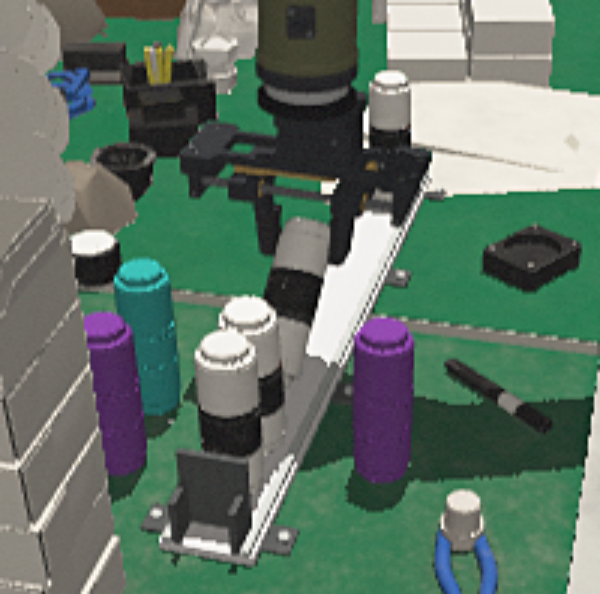

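```bash
python3 -c "
from h import *
st()
a=cv2.resize(manip.read_camera('side')[200:330,220:320],None,fx=4,fy=4,interpolation=2)
b=cv2.resize(cv2.imread('pics/side0.png')[200:330,220:320],None,fx=4,fy=4,interpolation=2)
cv2.imwrite('pics/s5.png',np.hstack([b,a]))
cv2.imwrite('pics/t5.png',cv2.resize(manip.read_camera('top')[175:285,130:330],None,fx=4,fy=4,interpolation=2))"
```

```text
t 6.7 lane x,s [-0.0023  0.1276] z 0.1225 yaw 88.62 tilt [0.029  0.0021] F [-0.55 -0.67 -0.9 ] w 0.0445 q [-0.14  0.76 -0.29  1.95  0.46  0.47 -0.79]
```

View pics/s5.png

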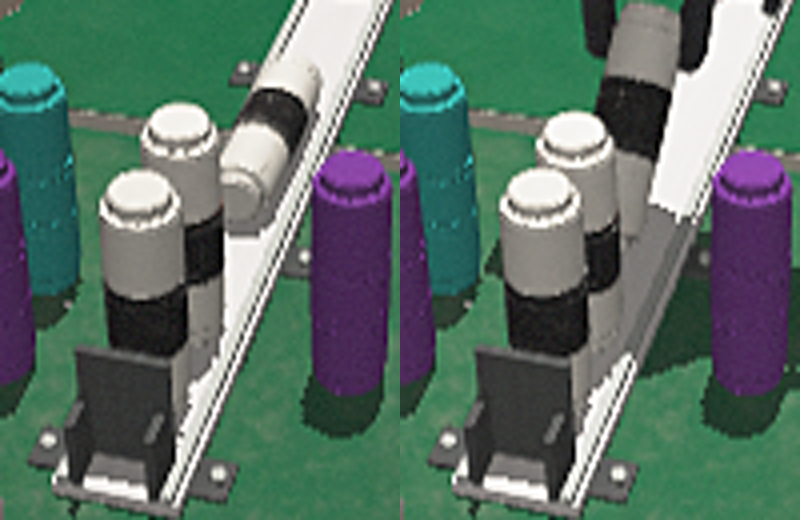

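View pics/t5.png

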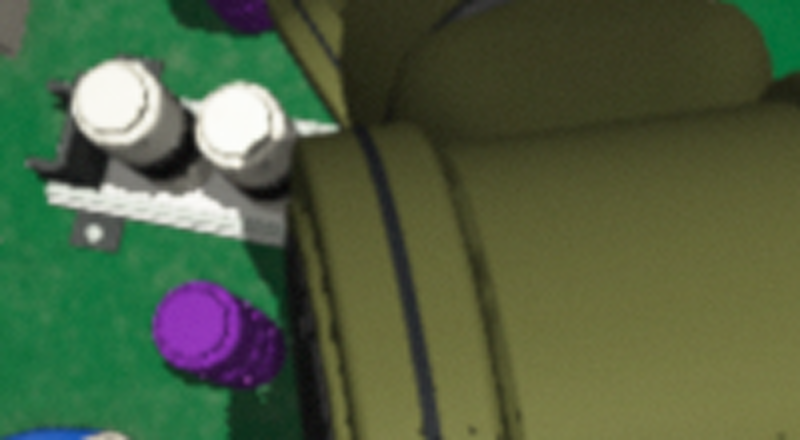

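The side view shows the second barrel slid upright about 5 mm towards the stop. In the crop its cap moved from (180,128) to (176,137) and its band moved by the same amount. The fallen barrel isn't pivoting freely in the pads: it stayed at about 35° and floated, and its low end nudged the second barrel. I'll back off and loosen the grip.

```bash
python3 -m creep '[[[-0.015,0,0,0],[-0.015,0,0,0],[-0.015,0.001,0,0],[0,0,0,0],[0,0,0,0]]]' - 4 >/dev/null
python3 -c "
from h import *
st()
cv2.imwrite('pics/s6.png',cv2.resize(manip.read_camera('side')[160:330,220:340],None,fx=4,fy=3.5,interpolation=2))
cv2.imwrite('pics/w6.png',manip.read_camera('wrist'))"
```

```text
t 7.42 lane x,s [-0.0022  0.0734] z 0.1217 yaw 88.15 tilt [ 0.0269 -0.0019] F [-0.84  0.23  0.08] w 0.045 q [-0.04  0.75 -0.29  1.97  0.48  0.46 -0.72]
```

View pics/s6.png

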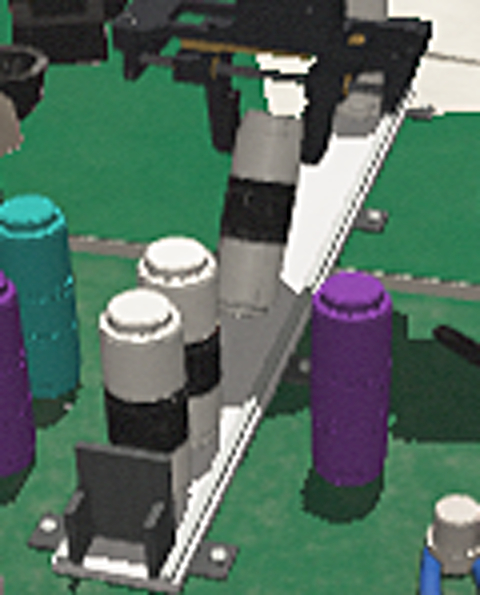

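View pics/w6.png

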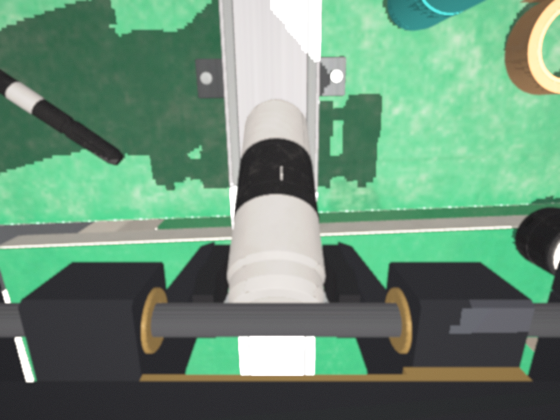

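```bash
python3 -c "
from h import *
s,m=st()
o,d=ray('wrist',(275,100)); a=np.array([lane(o)[1],o[2]]); b=d@np.array([u[0],u[1],0]); b=np.array([b,d[2]])
g=np.array([lane(s['eef_pos'])[1],s['eef_pos'][2]+.0126])
print(a,b)
for th in range(30,95,5):
  t=np.radians(th); e=g+.1285*np.array([np.cos(t),-np.sin(t)]); 
  out=[]
  for k in (.0225,-.0225):
    p=e+k*np.array([np.sin(t),np.cos(t)]); q=p-a; out.append(((q[0]*b[1]-q[1]*b[0])/np.linalg.norm(b)*1000).round(1))
  print(th,out,'low z',(g[1]-.1285*np.sin(t)-.0225*np.cos(t)).round(4))
"
```

```text
t 7.53 lane x,s [-0.0022  0.0738] z 0.1217 yaw 88.2 tilt [ 0.0269 -0.0019] F [-0.14 -1.25  0.44] w 0.0448 q [-0.04  0.75 -0.29  1.97  0.48  0.46 -0.72]
[0.14453938 0.26769346] [ 0.02952924 -1.04978114]
30 [np.float64(-46.8), np.float64(-23.2)] low z 0.0505
35 [np.float64(-42.1), np.float64(-15.3)] low z 0.0421
40 [np.float64(-36.6), np.float64(-6.7)] low z 0.0344
45 [np.float64(-30.2), np.float64(2.5)] low z 0.0275
50 [np.float64(-23.0), np.float64(12.3)] low z 0.0214
55 [np.float64(-15.1), np.float64(22.5)] low z 0.0161
60 [np.float64(-6.4), np.float64(33.1)] low z 0.0117
65 [np.float64(2.8), np.float64(44.1)] low z 0.0083
70 [np.float64(12.6), np.float64(55.3)] low z 0.0058
75 [np.float64(22.8), np.float64(66.6)] low z 0.0043
80 [np.float64(33.4), np.float64(78.0)] low z 0.0038
85 [np.float64(44.4), np.float64(89.3)] low z 0.0043
90 [np.float64(55.6), np.float64(100.5)] low z 0.0058
```

```bash
python3 -m creep '[[[0.010,0.001,-0.003,-0.008],[0.010,0.001,-0.002,0],[0.010,0,-0.001,0],[0.010,0,0,0],[0.010,0,0,0],[0.010,0,0,0],[0,0,0,0],[0,0,0,0]]]' - 4 >/dev/null
python3 -c "
from h import *
st()
cv2.imwrite('pics/s7.png',cv2.resize(manip.read_camera('side')[160:330,220:340],None,fx=4,fy=3.5,interpolation=2))
cv2.imwrite('pics/w7.png',manip.read_camera('wrist'))"
```

```text
t 8.53 lane x,s [-1.000e-04  1.422e-01] z 0.1285 yaw 89.53 tilt [0.0285 0.0014] F [-0.18  0.08  1.51] w 0.0447 q [-0.16  0.75 -0.3   1.92  0.45  0.5  -0.79]
```

View pics/s7.png

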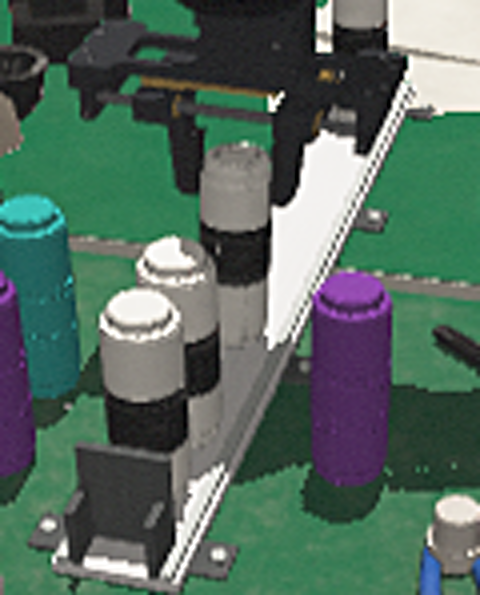

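View pics/w7.png

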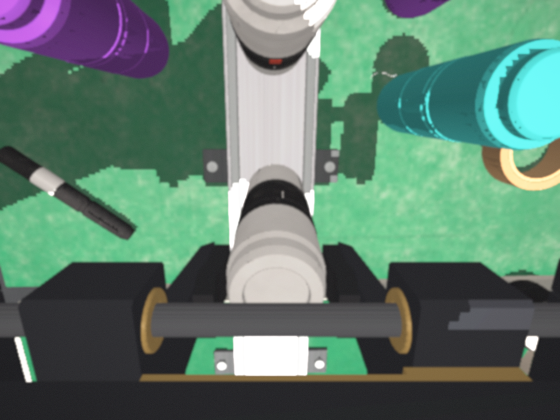

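```bash
python3 -c "
from h import *
s,m=st()
for v in (166,170):print(lane(onz('wrist',(275,v),.0105)))
for v in (230,):print(lane(onz('wrist',(275,v),.16)))
print(lane(onz('wrist',(278,58),.012)), 'row_next band bottom?')
cv2.imwrite('pics/w8.png',cv2.resize(manip.read_camera('wrist')[120:340,180:380],None,fx=3.5,fy=2.7,interpolation=2))
"
```

```text
t 8.62 lane x,s [-1.000e-04  1.421e-01] z 0.1285 yaw 89.51 tilt [0.0284 0.0014] F [-0.64 -0.58  1.11] w 0.0449 q [-0.16  0.75 -0.3   1.93  0.45  0.5  -0.79]
[0.00232934 0.16893882]
[0.0023462  0.16561611]
[-0.00161221  0.16915806]
[0.00412209 0.25054481] row_next band bottom?
```

View pics/w8.png

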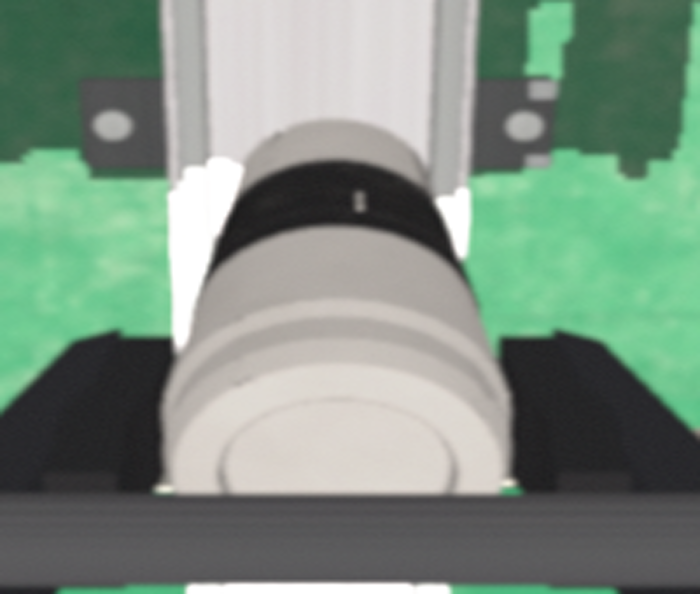

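```bash
python3 -m creep '[[[0,0,0.002,0],[0,0,0.002,0],[0,0,0.001,0],[0,0,0.0,0],[0,0,0,0]]]' - 3
python3 -c "
from h import *
st()"
```

```text
clock: 9.3
eef_pos: [0.5309, 0.1343, 0.1242]
tool_rot: [0.01, 0.711, 0.704, 0.012]
contact_force: [0.0, 1.0, 3.0]
grip_width: 0.045
t 9.3 lane x,s [0.0013 0.1418] z 0.1242 yaw 89.44 tilt [0.0312 0.0022] F [0.   0.99 3.01] w 0.045 q [-0.16  0.76 -0.29  1.93  0.46  0.49 -0.79]
```

```bash
python3 -m creep '[[[0,0,0,0],[0,0,0,0],[0,0,0,0],[0,0,0,0]]]' 0.62 3
python3 -c "
from h import *
st()
cv2.imwrite('pics/w9.png',cv2.resize(manip.read_camera('wrist')[0:340,180:380],None,fx=2.5,fy=1.75,interpolation=2))
cv2.imwrite('pics/s9.png',cv2.resize(manip.read_camera('side')[160:330,220:340],None,fx=4,fy=3.5,interpolation=2))
"
```

```text
clock: 9.8
eef_pos: [0.5297, 0.133, 0.123]
tool_rot: [0.01, 0.711, 0.703, 0.01]
contact_force: [-0.2, -0.9, -0.0]
grip_width: 0.0549
t 9.8 lane x,s [0.0002 0.1405] z 0.123 yaw 89.4 tilt [0.0281 0.0001] F [-0.16 -0.91 -0.04] w 0.0549 q [-0.16  0.76 -0.29  1.93  0.46  0.49 -0.79]
```

View pics/w9.png

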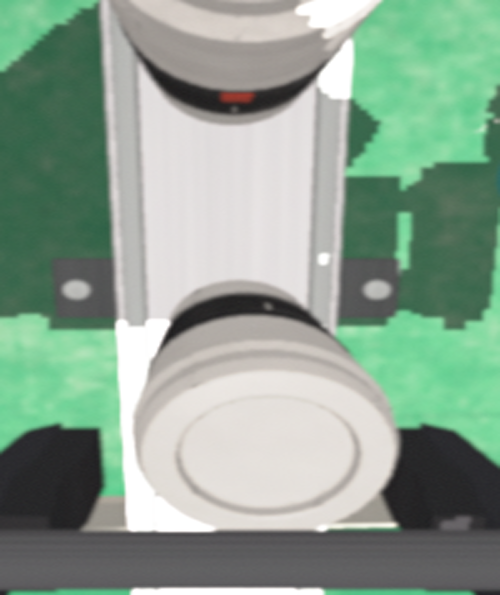

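View pics/s9.png

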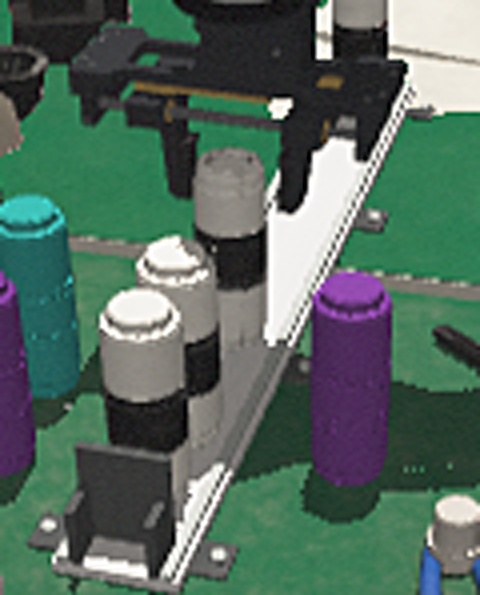

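```bash
python3 -c "
from h import *
st()
print('top',lane(onz('wrist',(180+268/2.5,452/1.75),.16)))
print('bot front edge',lane(onz('wrist',(180+237/2.5,281/1.75),.0105)))
f=lambda x,y:(220+x/4,160+y/3.5)
print('side top',lane(onz('side',f(229,162),.16)),'bottom front',lane(onz('side',f(243,348),.0105)))
print('side next top',lane(onz('side',f(176,256),.16)),'end',lane(onz('side',f(141,309),.16)))
"
```

```text
t 9.9 lane x,s [0.0003 0.1405] z 0.123 yaw 89.4 tilt [0.0282 0.0002] F [ 0.21 -1.16 -0.11] w 0.0549 q [-0.16  0.76 -0.29  1.93  0.46  0.49 -0.79]
top [0.00318363 0.15854592]
bot front edge [0.00238448 0.17253044]
side top [0.00119021 0.15315832] bottom front [-0.007798    0.16584366]
side next top [-0.00247434  0.26650664] end [-0.00170672  0.32247661]
```

```bash
python3 -m creep '[[[0.005,0.001,0,0],[0.005,0,0,0],[0,0,0.006,0],[0,0,0.006,0],[0,0,0,0]]]' 0.62 3 >/dev/null
python3 -c "
from h import *
st()
cv2.imwrite('pics/w10.png',cv2.resize(manip.read_camera('wrist')[0:340,180:380],None,fx=2.5,fy=1.75,interpolation=2))
"
```

```text
t 10.53 lane x,s [0.0015 0.1516] z 0.11 yaw 89.44 tilt [0.0279 0.0003] F [0.42 0.27 0.61] w 0.0547 q [-0.19  0.79 -0.28  1.92  0.47  0.47 -0.81]
```

View pics/w10.png

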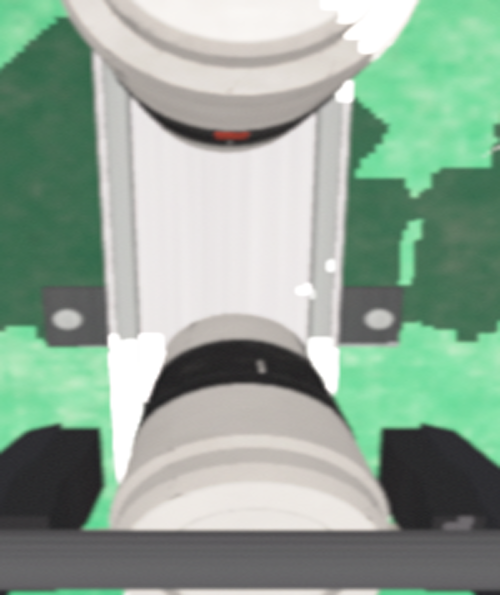

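```bash
python3 -m creep '[[[0,0,0,0],[0,0,0,0],[0,0,0,0],[0,0,0,0]]]' 0 30 >/dev/null
python3 -c "
from h import *
st()"
python3 -m creep '[[[0.010,0,0,0],[0.010,0,0,0],[0.010,0,0,0],[0.010,0,0,0],[0,0,0,0]]]' - 30 >/dev/null
python3 -c "
from h import *
st()
cv2.imwrite('pics/w11.png',cv2.resize(manip.read_camera('wrist')[0:340,180:380],None,fx=2.5,fy=1.75,interpolation=2))
cv2.imwrite('pics/s11.png',cv2.resize(manip.read_camera('side')[160:330,220:340],None,fx=4,fy=3.5,interpolation=2))
"
```

```text
t 11.07 lane x,s [0.0012 0.1515] z 0.1103 yaw 89.42 tilt [0.0275 0.0004] F [-1.02  0.16 -0.25] w 0.0442 q [-0.19  0.78 -0.28  1.92  0.47  0.47 -0.81]
t 11.7 lane x,s [0.0006 0.188 ] z 0.1113 yaw 89.22 tilt [ 0.0255 -0.0097] F [-0.19  1.36  0.8 ] w 0.0446 q [-0.26  0.79 -0.27  1.89  0.45  0.51 -0.86]
```

View pics/w11.png

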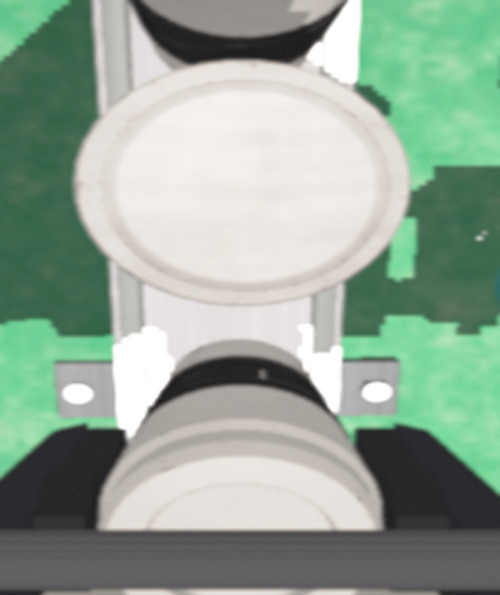

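View pics/s11.png

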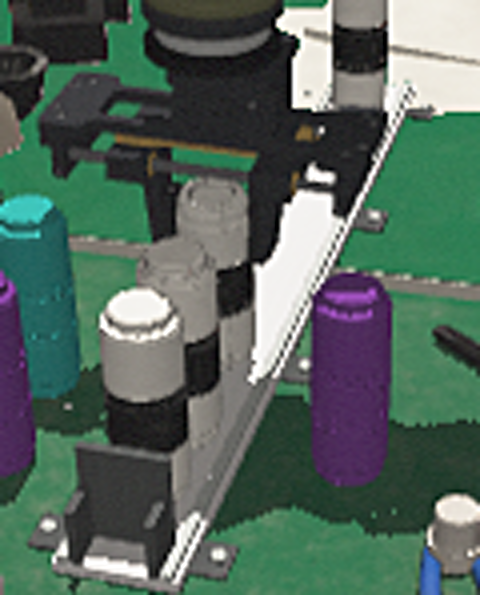

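```bash
python3 -m creep '[[[0.005,0,0,0],[0.005,0,0,0],[0.005,0,0,0],[0.005,0,0,0],[0,0,0,0]]]' - 30 >/dev/null
python3 -c "
from h import *
st()
f=np.hstack([manip.read_camera('side')[180:330,230:310],manip.read_camera('side')[180:330,230:310]])
cv2.imwrite('pics/s12.png',cv2.resize(f[:,:80],None,fx=5,fy=4,interpolation=2))
cv2.imwrite('pics/t12.png',cv2.resize(manip.read_camera('top')[175:285,130:230],None,fx=5,fy=5,interpolation=2))
"
```

```text
t 12.43 lane x,s [0.0008 0.2034] z 0.1113 yaw 88.94 tilt [ 0.0239 -0.0176] F [-1.42 -1.37  4.05] w 0.0446 q [-0.29  0.8  -0.26  1.86  0.44  0.53 -0.88]
```

View pics/s12.png

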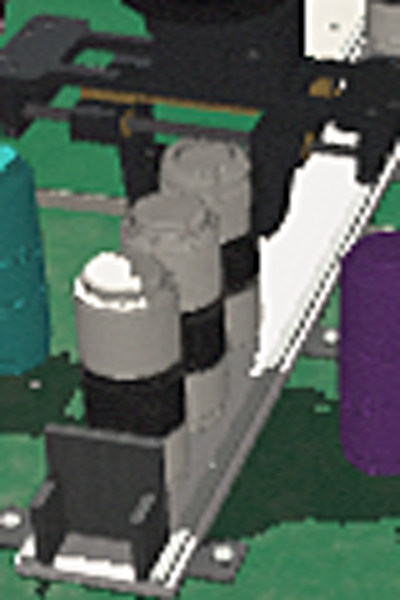

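View pics/t12.png

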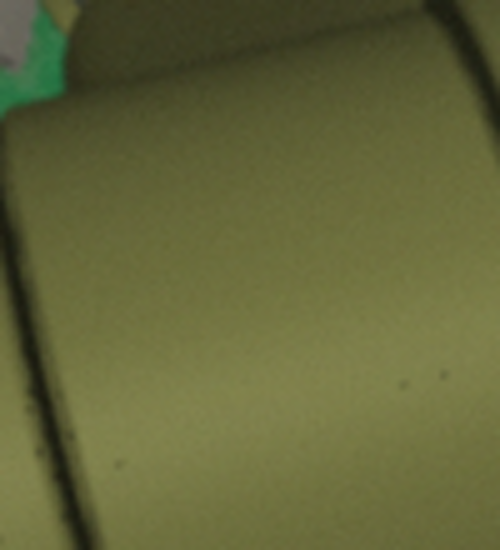

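```bash
python3 -m creep '[[[0,0,0,0],[0,0,0,0],[0,0,0,0]]]' 0.58 3 >/dev/null
python3 -m creep '[[[0,0,0,0],[0,0,0,0],[0,0,0,0],[0,0,-0.0015,0],[0,0,0,0]]]' 0 30 >/dev/null
python3 -c "
from h import *
st()
cv2.imwrite('pics/w13.png',cv2.resize(manip.read_camera('wrist')[0:340,180:380],None,fx=2.5,fy=1.75,interpolation=2))"
```

```text
t 13.57 lane x,s [0.0008 0.2058] z 0.1123 yaw 89.02 tilt [ 0.0245 -0.0128] F [-0.08 -0.45 -2.28] w 0.0442 q [-0.29  0.8  -0.27  1.86  0.44  0.52 -0.88]
```

View pics/w13.png

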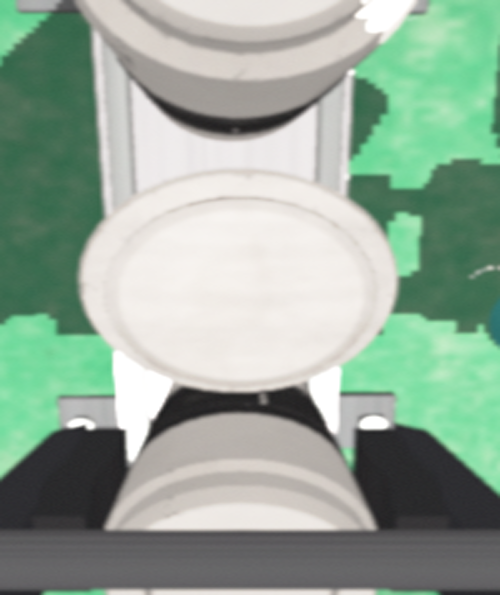

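```bash
python3 -m creep '[[[0.004,0,0,0],[0.003,0,0,0],[0.003,0,0,0],[0.003,0,0,0],[0,0,0,0]]]' >/dev/null
python3 -c "
from h import *
st()
cv2.imwrite('pics/s14.png',cv2.resize(manip.read_camera('side')[180:330,230:310],None,fx=5,fy=4,interpolation=2))
cv2.imwrite('pics/w14.png',cv2.resize(manip.read_camera('wrist')[0:340,180:380],None,fx=2.5,fy=1.75,interpolation=2))"
```

```text
t 14.25 lane x,s [0.0007 0.2202] z 0.1118 yaw 89.05 tilt [ 0.0241 -0.0126] F [ 0.17 -0.31 -1.05] w 0.0448 q [-0.32  0.8  -0.27  1.85  0.43  0.54 -0.9 ]
```

View pics/w14.png

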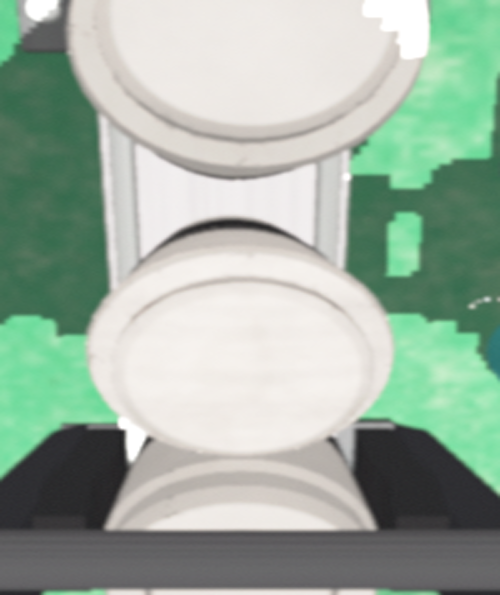

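View pics/s14.png

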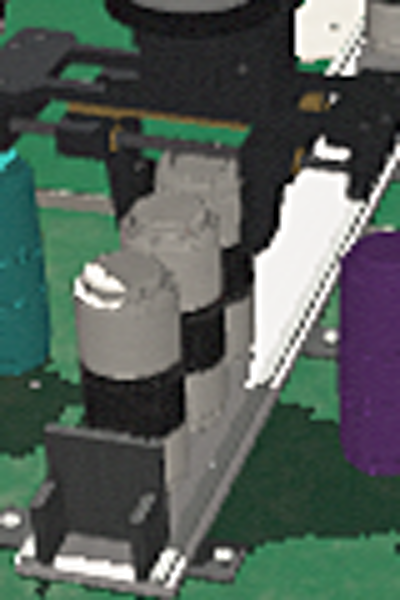

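```bash
python3 -m creep '[[[0.003,0,0,0],[0.003,0,0,0],[0.003,0,0,0],[0,0,0,0]]]' >/dev/null
python3 -c "
from h import *
st()
cv2.imwrite('pics/s15.png',cv2.resize(manip.read_camera('side')[180:330,230:310],None,fx=5,fy=4,interpolation=2))
cv2.imwrite('pics/w15.png',cv2.resize(manip.read_camera('wrist')[0:340,180:380],None,fx=2.5,fy=1.75,interpolation=2))"
```

```text
t 14.85 lane x,s [0.0007 0.229 ] z 0.1117 yaw 89.0 tilt [ 0.0239 -0.0133] F [-0.58 -0.24 -1.21] w 0.0441 q [-0.33  0.81 -0.27  1.84  0.43  0.54 -0.91]
```

View pics/w15.png

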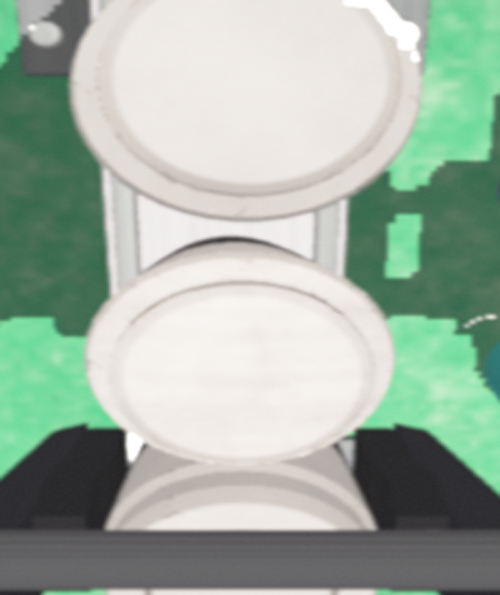

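View pics/s15.png

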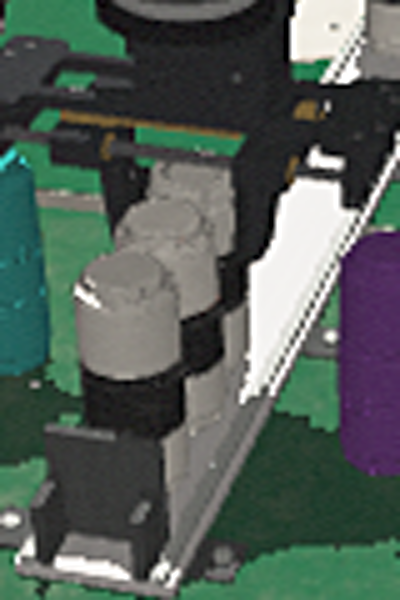

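```bash
python3 -c "
from h import *
st()
for v in (217,243,462):print(lane(onz('wrist',(180+240/2.5,v/1.75),.158)))"
```

```text
t 14.95 lane x,s [0.0007 0.2285] z 0.1116 yaw 88.98 tilt [ 0.0238 -0.0138] F [ 0.15  0.37 -0.27] w 0.0443 q [-0.33  0.81 -0.27  1.84  0.43  0.54 -0.91]
[-2.61273607e-04  2.95807479e-01]
[-2.74255230e-04  2.91462712e-01]
[-0.00039885  0.24976121]
```

```bash
python3 -m creep '[[[0.003,0,0,0],[0.0025,0,0,0],[0.0025,0,0,0],[0,0,0,0]]]' >/dev/null
python3 -c "
from h import *
st()
cv2.imwrite('pics/s16.png',cv2.resize(manip.read_camera('side')[180:330,230:310],None,fx=5,fy=4,interpolation=2))
cv2.imwrite('pics/w16.png',cv2.resize(manip.read_camera('wrist')[0:340,180:380],None,fx=2.5,fy=1.75,interpolation=2))"
```

```text
t 15.45 lane x,s [0.0008 0.2358] z 0.1114 yaw 88.92 tilt [ 0.0233 -0.0156] F [ 0.18 -0.01 -1.2 ] w 0.0441 q [-0.34  0.81 -0.27  1.83  0.42  0.55 -0.91]
```

View pics/w16.png

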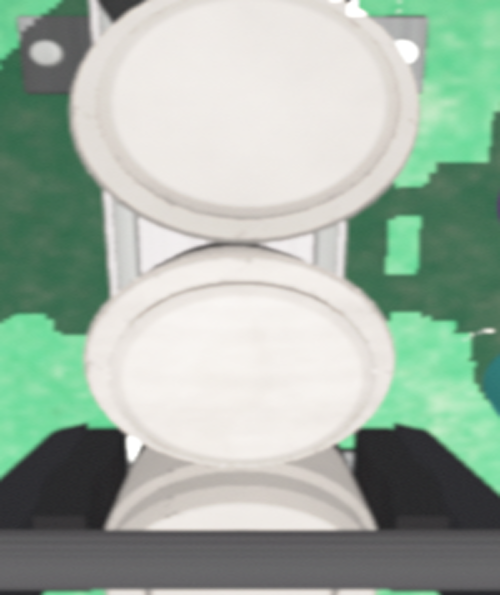

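View pics/s16.png

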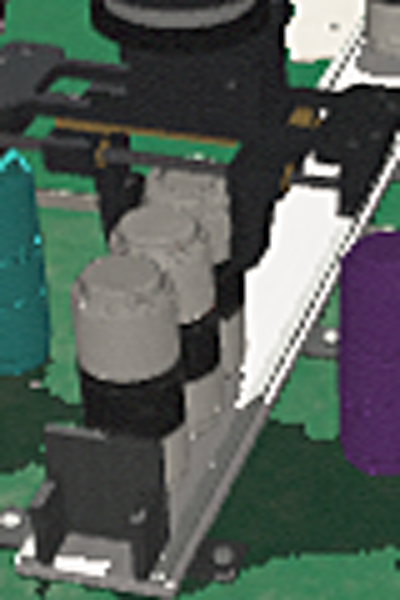

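```bash
python3 -m creep '[[[0.0025,0,0,0],[0.0025,0,0,0],[0,0,0,0]]]' >/dev/null
python3 -c "
from h import *
st()"
python3 -m creep '[[[0.002,0,0,0],[0.002,0,0,0],[0,0,0,0]]]' >/dev/null
python3 -c "
from h import *
st()
cv2.imwrite('pics/s17.png',cv2.resize(manip.read_camera('side')[180:330,230:310],None,fx=5,fy=4,interpolation=2))
cv2.imwrite('pics/w17.png',cv2.resize(manip.read_camera('wrist')[0:340,180:380],None,fx=2.5,fy=1.75,interpolation=2))"
```

```text
t 15.93 lane x,s [0.0008 0.2405] z 0.1114 yaw 88.9 tilt [ 0.0231 -0.0164] F [-0.7  -0.33 -1.69] w 0.0442 q [-0.35  0.81 -0.27  1.82  0.42  0.56 -0.92]
t 16.3 lane x,s [0.0008 0.2443] z 0.1113 yaw 88.88 tilt [ 0.0229 -0.0172] F [-0.95 -1.58 -0.6 ] w 0.0443 q [-0.36  0.81 -0.27  1.81  0.42  0.56 -0.92]
```

View pics/w17.png

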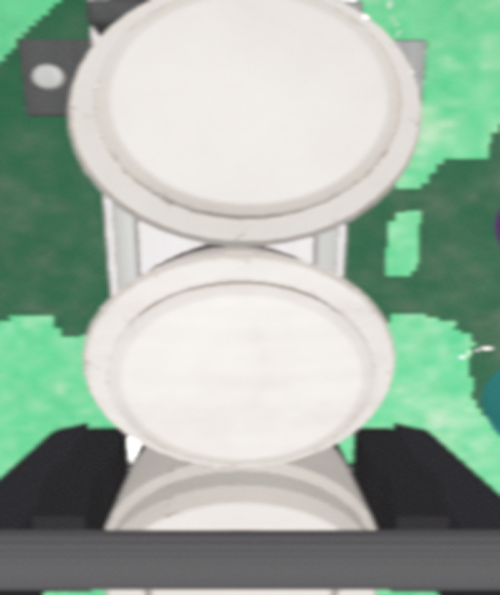

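View pics/s17.png

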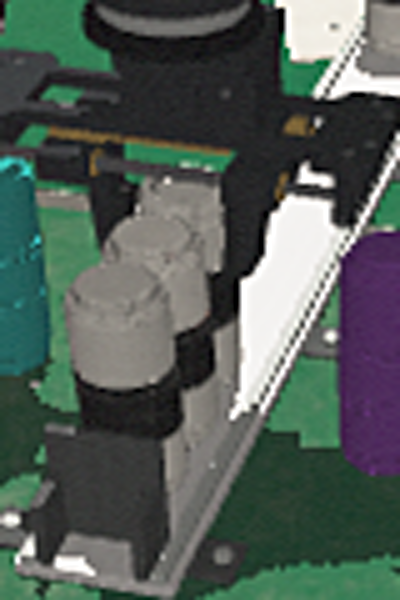

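```bash
for i in 1; do python3 -m creep '[[[0.002,0,0,0],[0,0,0,0]]]' >/dev/null; done
python3 -c "
from h import *
st()"
python3 -m creep '[[[0.002,0,0,0],[0,0,0,0]]]' >/dev/null
python3 -c "
from h import *
st()
a=manip.read_camera('side')
print('stop top edge, cap end, see pic')
cv2.imwrite('pics/s18.png',cv2.resize(a[235:335,230:290],None,fx=8,fy=6,interpolation=2))"
```

```text
t 16.65 lane x,s [0.0008 0.2457] z 0.1112 yaw 88.85 tilt [ 0.0227 -0.018 ] F [-0.29 -0.95 -1.93] w 0.0444 q [-0.36  0.81 -0.27  1.81  0.42  0.56 -0.92]
t 16.9 lane x,s [0.0009 0.2476] z 0.1111 yaw 88.84 tilt [ 0.0226 -0.0184] F [ 0.07 -0.59 -1.46] w 0.0445 q [-0.36  0.82 -0.27  1.81  0.42  0.57 -0.93]
stop top edge, cap end, see pic
```

View pics/s18.png

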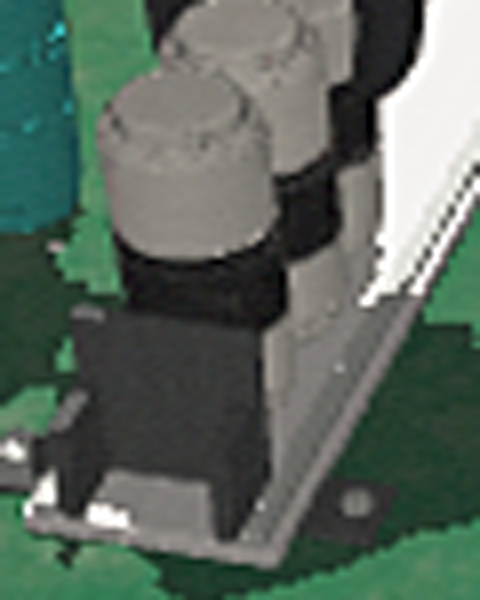

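```bash
S='from h import *
st()'
python3 -m creep '[[[0.002,0,0,0],[0,0,0,0]]]' >/dev/null; python3 -c "$S"
python3 -m creep '[[[0.002,0,0,0],[0,0,0,0]]]' >/dev/null; python3 -c "$S"
```

```text
t 17.2 lane x,s [0.0009 0.2495] z 0.1111 yaw 88.83 tilt [ 0.0225 -0.0187] F [-0.22 -1.85 -1.  ] w 0.0441 q [-0.37  0.82 -0.27  1.81  0.42  0.57 -0.93]
t 17.45 lane x,s [0.0009 0.2515] z 0.1111 yaw 88.83 tilt [ 0.0225 -0.0189] F [ 0.4  -1.28 -1.86] w 0.0442 q [-0.37  0.82 -0.27  1.8   0.42  0.57 -0.93]
```

```bash
S='from h import *
st()'
python3 -m creep '[[[0.002,0,0,0],[0,0,0,0]]]' >/dev/null; python3 -c "$S"
python3 -c "
from h import *
cv2.imwrite('pics/s19.png',cv2.resize(manip.read_camera('side')[235:335,230:290],None,fx=8,fy=6,interpolation=2))
cv2.imwrite('pics/w19.png',cv2.resize(manip.read_camera('wrist')[0:340,180:380],None,fx=2.5,fy=1.75,interpolation=2))"
```

```text
t 17.7 lane x,s [0.0009 0.2535] z 0.1111 yaw 88.83 tilt [ 0.0226 -0.0192] F [-0.73 -1.19 -1.13] w 0.0443 q [-0.37  0.82 -0.27  1.8   0.42  0.57 -0.93]
```

View pics/s19.png

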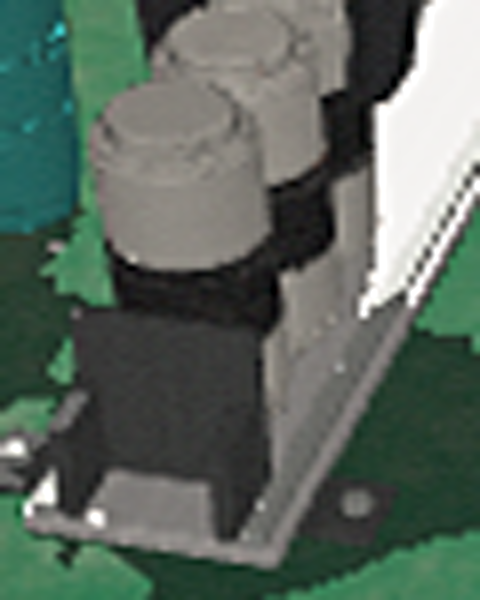

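View pics/w19.png

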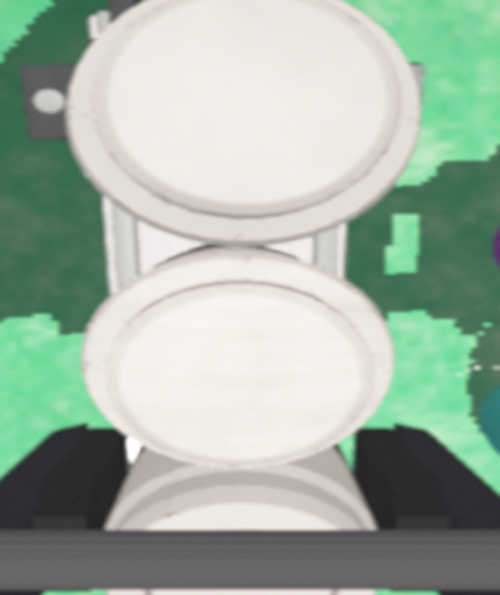

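```bash
python3 -c "
from h import *
for v in (2,240,251,465):print(v,lane(onz('wrist',(180+244/2.5,v/1.75),.158)).round(4))
f=lambda x,y:(230+x/8,235+y/6)
for p in [(176,110),(228,38)]: print('side',lane(onz('side',f(*p),.16)).round(4))
for p in [(75,315),(265,335)]: print('stop top',lane(onz('side',f(*p),.085)).round(4))
for p in [(30,515),(275,560)]: print('lane end',lane(onz('side',f(*p),.012)).round(4))
"
```

```text
2 [0.0008 0.3527]
240 [0.0006 0.3172]
251 [0.0006 0.3154]
465 [0.0004 0.2747]
side [-0.0008  0.3401]
side [-0.0005  0.2979]
stop top [0.0226 0.366 ]
stop top [-0.0285  0.363 ]
lane end [0.0309 0.3931]
lane end [-0.0388  0.3963]
```

```bash
S='from h import *
st()'
python3 -m creep '[[[0.0015,0,0,0],[0,0,0,0]]]' >/dev/null; python3 -c "$S"
python3 -m creep '[[[0.0015,0,0,0],[0,0,0,0]]]' >/dev/null; python3 -c "$S"
```

```text
t 18.05 lane x,s [0.001  0.2547] z 0.1111 yaw 88.81 tilt [ 0.0224 -0.0198] F [-0.23 -2.01 -1.21] w 0.0439 q [-0.38  0.82 -0.26  1.8   0.42  0.57 -0.93]
t 18.3 lane x,s [0.001  0.2559] z 0.1111 yaw 88.79 tilt [ 0.0224 -0.0203] F [ 0.77 -1.04 -0.55] w 0.0445 q [-0.38  0.82 -0.26  1.8   0.41  0.58 -0.93]
```

```bash
S='from h import *
st()'
python3 -m creep '[[[0.0015,0,0,0],[0,0,0,0]]]' >/dev/null; python3 -c "$S"
python3 -m creep '[[[0.0015,0,0,0],[0,0,0,0]]]' >/dev/null; python3 -c "$S
for i in range(4):
    manip.read_camera('top'); print(manip.get_state()['contact_force'].round(2))
cv2.imwrite('pics/s20.png',cv2.resize(manip.read_camera('side')[235:335,230:290],None,fx=8,fy=6,interpolation=2))"
```

```text
t 18.55 lane x,s [0.0011 0.2571] z 0.1111 yaw 88.78 tilt [ 0.0224 -0.0209] F [ 0.38 -1.66 -0.61] w 0.0442 q [-0.38  0.82 -0.26  1.79  0.41  0.58 -0.94]
t 18.8 lane x,s [0.0011 0.2573] z 0.1111 yaw 88.73 tilt [ 0.0219 -0.0232] F [ 0.49 -2.37  0.82] w 0.0446 q [-0.38  0.82 -0.26  1.79  0.41  0.58 -0.94]
[-0.44 -2.89  1.49]
[-0.22 -2.95  1.55]
[ 0.21 -2.66  1.32]
[-0.35 -3.18  1.04]
```

View pics/s20.png

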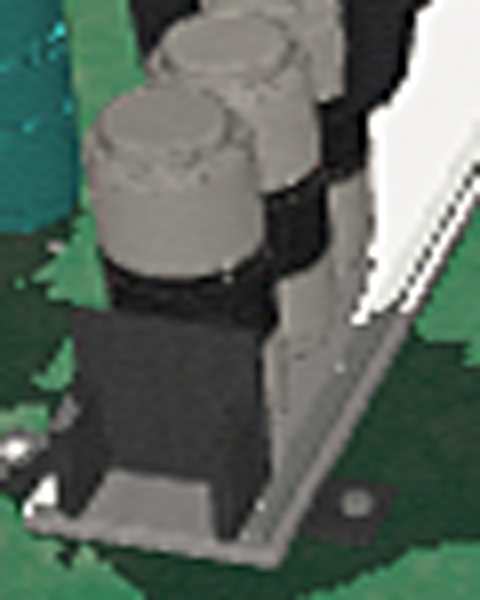

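```bash
S='from h import *
st()'
python3 -m creep '[[[0.002,0,0,0],[0,0,0,0]]]' >/dev/null; python3 -c "$S"
python3 -m creep '[[[0.002,0,0,0],[0,0,0,0]]]' >/dev/null; python3 -c "$S"
```

```text
t 19.3 lane x,s [0.0012 0.2573] z 0.1111 yaw 88.66 tilt [ 0.0213 -0.0265] F [-0.23 -2.72  0.88] w 0.0443 q [-0.39  0.82 -0.26  1.79  0.41  0.58 -0.94]
t 19.55 lane x,s [0.0013 0.2574] z 0.1111 yaw 88.58 tilt [ 0.0207 -0.0296] F [ 0.02 -2.26 -0.14] w 0.0441 q [-0.39  0.82 -0.26  1.79  0.41  0.59 -0.94]
```

```bash
S='from h import *
st()'
python3 -m creep '[[[0,0,0.001,0],[0,0,0.001,0],[0,0,0,0]]]' - 10 >/dev/null; python3 -c "$S"
python3 -m creep '[[[0,0,0,0],[0,0,0,0],[0,0,0,0],[0,0,0,0]]]' 0.6 3 >/dev/null; python3 -c "$S
cv2.imwrite('pics/s21.png',cv2.resize(manip.read_camera('side')[200:335,230:310],None,fx=7,fy=4.4,interpolation=2))
cv2.imwrite('pics/w21.png',cv2.resize(manip.read_camera('wrist')[0:340,180:380],None,fx=2.5,fy=1.75,interpolation=2))"
```

```text
t 19.93 lane x,s [0.0012 0.2575] z 0.111 yaw 88.57 tilt [ 0.0213 -0.0299] F [-0.07 -3.78  0.44] w 0.0447 q [-0.39  0.82 -0.26  1.79  0.41  0.59 -0.94]
t 20.43 lane x,s [0.0015 0.2635] z 0.1111 yaw 88.78 tilt [ 0.0239 -0.0208] F [-0.44 -0.34 -0.58] w 0.0526 q [-0.39  0.82 -0.26  1.78  0.41  0.58 -0.94]
```

View pics/s21.png

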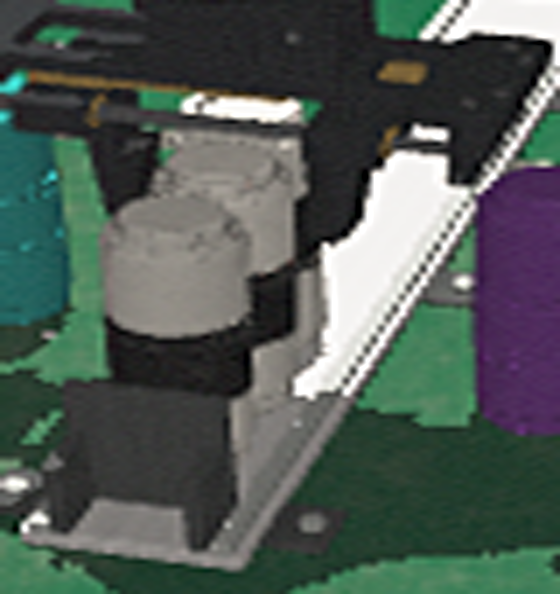

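View pics/w21.png

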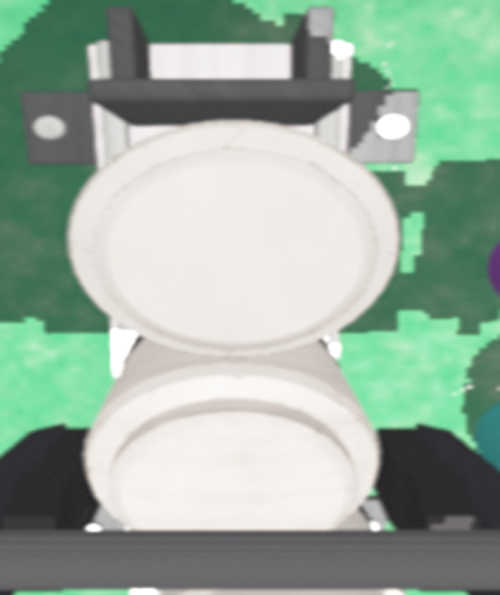

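```bash
python3 -c "
from h import *
st()
cv2.imwrite('pics/s22.png',cv2.resize(manip.read_camera('side')[180:335,220:340],None,fx=6,fy=3.8,interpolation=2))
cv2.imwrite('pics/w22.png',manip.read_camera('wrist'))
st()"
```

```text
t 20.52 lane x,s [0.0015 0.2632] z 0.1112 yaw 88.78 tilt [ 0.0238 -0.0211] F [-0.45  0.47 -0.  ] w 0.0526 q [-0.39  0.82 -0.26  1.78  0.41  0.58 -0.94]
t 20.62 lane x,s [0.0015 0.2629] z 0.1112 yaw 88.76 tilt [ 0.0237 -0.0215] F [-0.37 -0.06  0.82] w 0.053 q [-0.39  0.82 -0.26  1.79  0.41  0.58 -0.94]
```

View pics/s22.png

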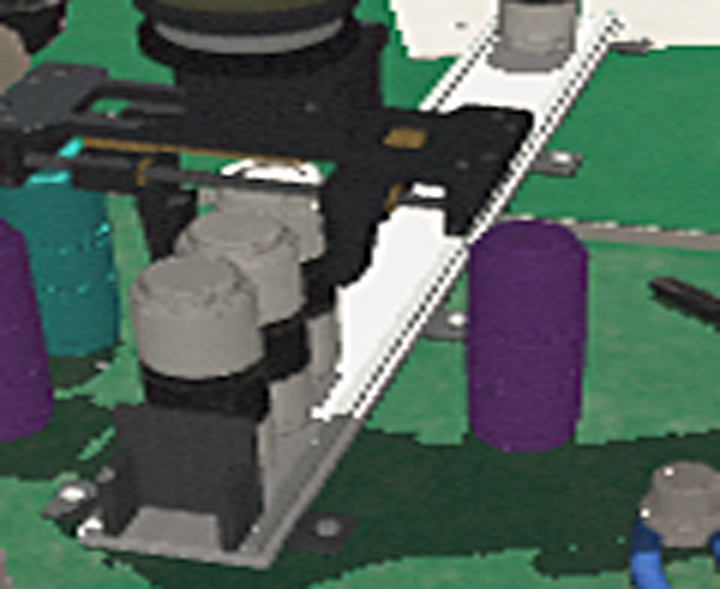

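View pics/w22.png

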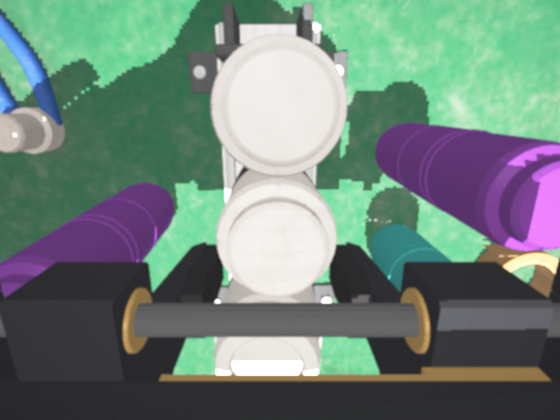

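```bash
python3 -m creep '[[[0,0,0,0],[0,0,0,0],[0,0,0,0],[0,0,0,0]]]' >/dev/null; python3 -c "
from h import *
st()
print([lane(onz('wrist',(280,v),.16)).round(4) for v in (37,171,297)])
a=manip.read_camera('wrist');st();b=manip.read_camera('wrist')
cv2.imwrite('pics/w23.png',np.hstack([a[:,180:380],b[:,180:380]]))
print([lane(onz('wrist',(280,v),.16)).round(4) for v in (37,171,297)])
"
```

```text
t 21.12 lane x,s [0.0016 0.2627] z 0.1112 yaw 88.74 tilt [ 0.0238 -0.0216] F [-0.37 -0.64 -0.61] w 0.0525 q [-0.39  0.82 -0.26  1.79  0.41  0.58 -0.94]
[array([0.002 , 0.3531]), array([0.0019, 0.3168]), array([0.0017, 0.2732])]
t 21.18 lane x,s [0.0016 0.2627] z 0.1112 yaw 88.74 tilt [ 0.0238 -0.0216] F [-0.96  0.02 -0.08] w 0.0526 q [-0.39  0.82 -0.26  1.79  0.41  0.58 -0.94]
[array([0.002 , 0.3531]), array([0.0019, 0.3168]), array([0.0017, 0.2732])]
```

View pics/w23.png

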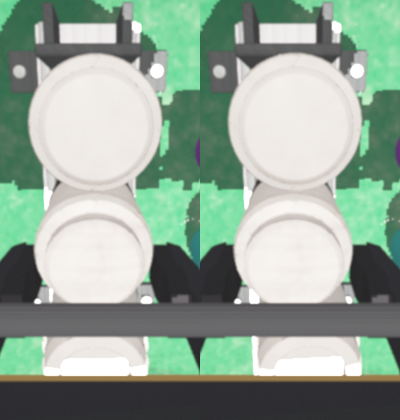

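```bash
python3 -c "
from h import *
st()
a=manip.read_camera('wrist')
cv2.imwrite('pics/w24.png',cv2.resize(a[0:400,190:370],None,fx=3,fy=1.5,interpolation=2))
print([(v,lane(onz('wrist',(276,v),z)).round(4)) for v,z in ((53,.16),(190,.16),(122,.16),(195,.16),(250,.16),(45,.085),(53,.085))])
"
```

```text
t 21.23 lane x,s [0.0016 0.2627] z 0.1112 yaw 88.74 tilt [ 0.0238 -0.0216] F [ 0.57 -0.96  0.13] w 0.0529 q [-0.39  0.82 -0.26  1.79  0.41  0.58 -0.94]
[(53, array([0.0009, 0.3492])), (190, array([0.0006, 0.3109])), (122, array([0.0008, 0.3311])), (195, array([0.0006, 0.3093])), (250, array([0.0005, 0.2908])), (45, array([0.0029, 0.3628])), (53, array([0.0029, 0.3593]))]
```

View pics/w24.png

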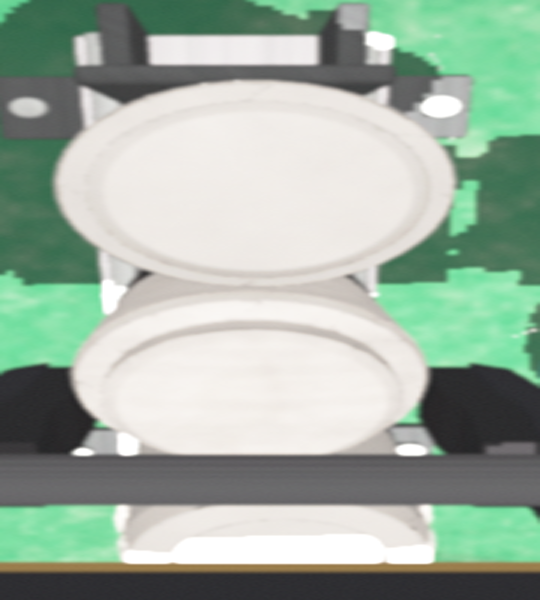

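```bash
python3 -m creep '[[[0,0,0,0],[0,0,0,0],[0,0,0,0],[0,0,-0.01,0],[0,0,-0.02,0],[0,0,-0.04,0],[-0.03,0,-0.04,0],[-0.05,0,-0.02,0],[-0.05,0,0,0],[-0.05,0,0,0],[-0.05,0,0,0],[0,0,0,0]]]' 0.9 3 >/dev/null; python3 -c "
from h import *
st()
cv2.imwrite('pics/s25.png',cv2.resize(manip.read_camera('side')[180:335,220:340],None,fx=6,fy=3.8,interpolation=2))
cv2.imwrite('pics/t25.png',cv2.resize(manip.read_camera('top')[175:285,130:330],None,fx=4,fy=4,interpolation=2))"
```

```text
t 22.77 lane x,s [-0.0018  0.0302] z 0.2559 yaw 88.85 tilt [ 0.0316 -0.0204] F [ 0.29  0.81 -0.5 ] w 0.0792 q [ 0.1   0.54 -0.39  1.86  0.32  0.77 -0.49]
```

View pics/s25.png

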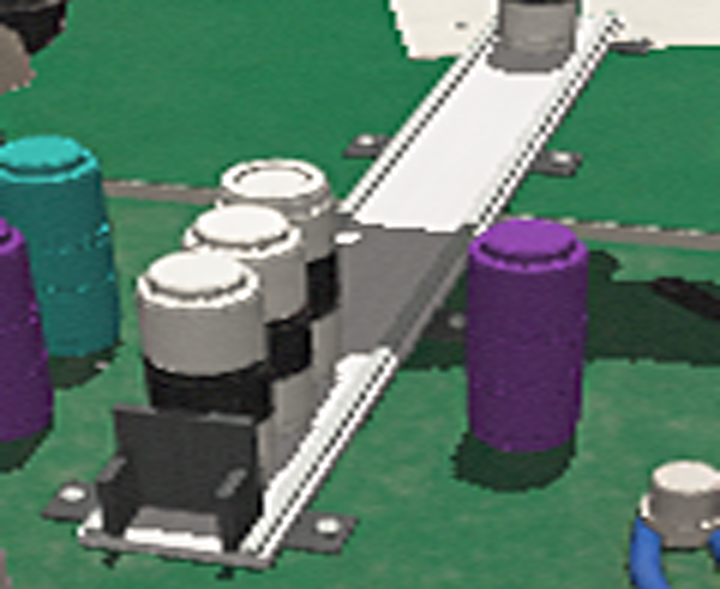

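View pics/t25.png

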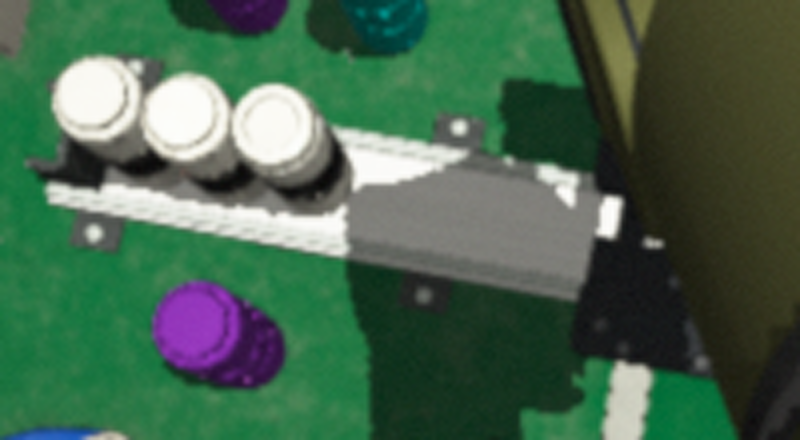

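```bash
python3 -c "
from h import *
f=lambda x,y:(130+(x+.5)/4-.5,175+(y+.5)/4-.5); g=lambda x,y:(220+(x+.5)/6-.5,180+(y+.5)/3.8-.5)
T=dict(end=((97,92),(200,273)),nxt=((187,112),(242,225)),fall=((273,120),(275,182)))
for k,(a,b) in T.items(): 
  A,B=lane(onz('top',f(*a),.16)),lane(onz('side',g(*b),.16)); print(k,A.round(4),B.round(4),((A+B)/2).round(4), two('top',f(*a),'side',g(*b)))
"
python3 -c "
import cv2
t=cv2.imread('pics/t25.png')[30:220,20:380]; cv2.imwrite('pics/t26.png',cv2.resize(t,None,fx=2.2,fy=2.2,interpolation=2))"
```

```text
end [0.0024 0.3266] [-0.0006  0.3338] [0.0009 0.3302] (array([0.53469441, 0.32046842, 0.15524789]), np.float64(0.0015095216980779255))
nxt [0.0006 0.2812] [-0.0005  0.2886] [0.     0.2849] (array([0.5331456 , 0.27505595, 0.15529569]), np.float64(0.00021177959618226834))
fall [0.0044 0.2392] [0.0011 0.2453] [0.0028 0.2423] (array([0.5350086 , 0.2323513 , 0.15618623]), np.float64(0.002038278032710799))
```

View pics/t26.png

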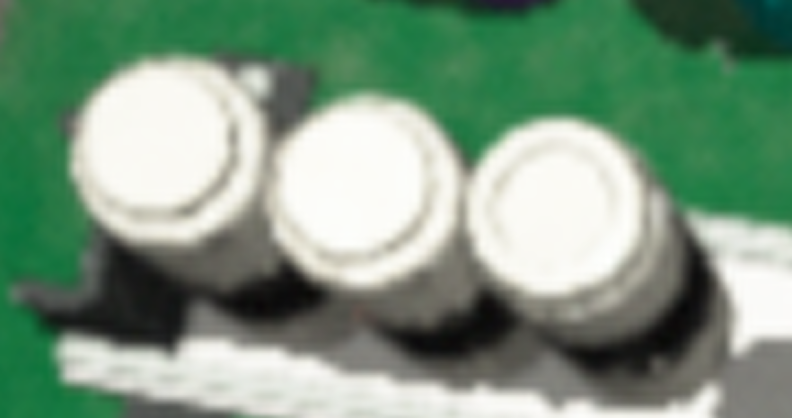

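```bash
python3 -c "
from h import *
f=lambda x,y:(130+(x+.5)/4-.5,175+(y+.5)/4-.5)
for p in [(106,182),(103,184),(108,180)]: print(lane(onz('top',f(*p),.01)))
a=cv2.imread('pics/top0.png');b=manip.read_camera('top')
s=lambda i:cv2.resize(i[185:235,135:185],None,fx=8,fy=8,interpolation=2)
cv2.imwrite('pics/t27.png',np.hstack([s(a),s(b)]))
c=manip.read_camera('side')
cv2.imwrite('pics/s27.png',cv2.resize(c[265:330,230:285],None,fx=10,fy=9,interpolation=2))
"
```

```text
[-0.01958817  0.35833799]
[-0.02101937  0.35973017]
[-0.01825947  0.35750119]
```

View pics/t27.png

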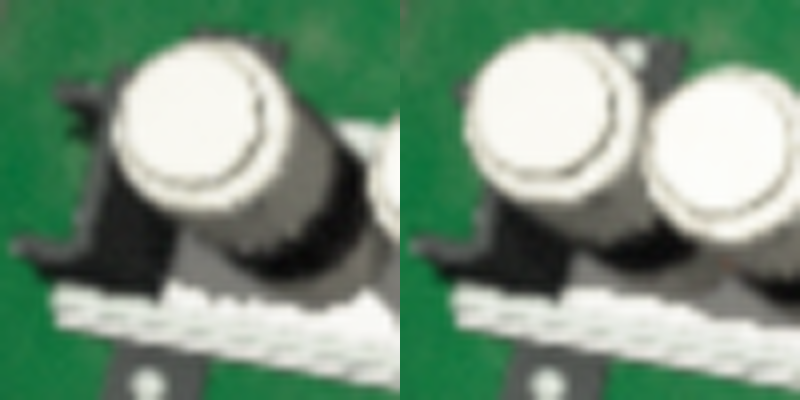

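View pics/s27.png

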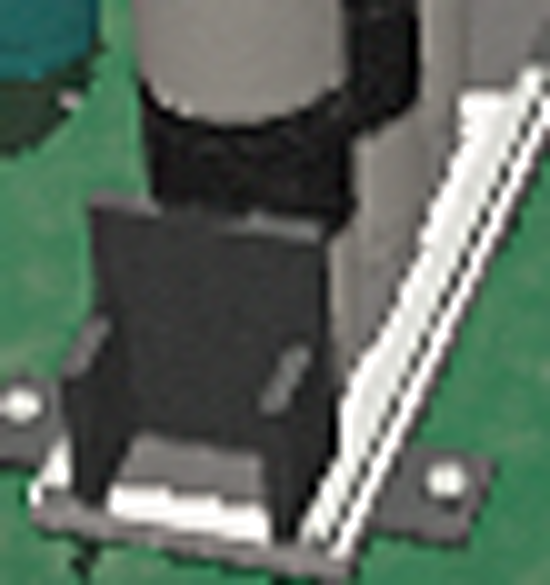

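```bash
python3 -m creep '[[[0.04,0.001,0,-0.003],[0.04,0.001,0,0],[0.04,0,0,0],[0.035,0,0,0],[0.03,0,0,0],[0.01,0,0,0],[0,0,0,0]]]' >/dev/null; python3 -c "
from h import *
s,m=st(); g=np.array([*(n*(C+.001)+u*.241),.13]); print(m.T@(g-s['eef_pos']))"
```

```text
t 23.85 lane x,s [-0.0057  0.2503] z 0.2531 yaw 90.85 tilt [ 0.032  -0.0102] F [-0.12 -1.41 -0.62] w 0.079 q [-0.3   0.61 -0.37  1.71  0.32  0.85 -0.81]
[-0.00819979  0.00252426  0.12334891]
```

```bash
python3 -m creep '[[[-0.008,0.003,0.02,0.013],[0,0,0.02,0],[0,0,0.02,0],[0,0,0.02,0],[0,0,0,0]]]' >/dev/null; python3 -c "
from h import *
s,m=st(); g=np.array([*(n*(C+.001)+u*.241),.13]); print(m.T@(g-s['eef_pos']))
cv2.imwrite('pics/w28.png',manip.read_camera('wrist'))"
```

```text
t 24.48 lane x,s [0.0018 0.2331] z 0.1718 yaw 88.8 tilt [ 0.0328 -0.0164] F [0.88 0.44 0.04] w 0.0795 q [-0.31  0.72 -0.31  1.79  0.38  0.67 -0.88]
[ 0.00856635 -0.00220335  0.04159158]
```

View pics/w28.png

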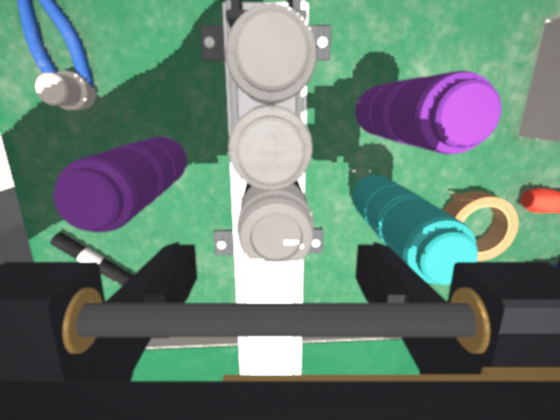

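```bash
python3 -c "
from h import *
print([lane(onz('wrist',p,.16)).round(4) for p in ((272,53),(271,147),(275,228))])
a=manip.read_camera('wrist'); cv2.imwrite('pics/w29.png',cv2.resize(a[0:270,190:360],None,fx=4,fy=2.2,interpolation=2))"
```

```text
[array([0.0016, 0.3284]), array([0.0007, 0.2868]), array([0.0024, 0.2449])]
```

View pics/w29.png

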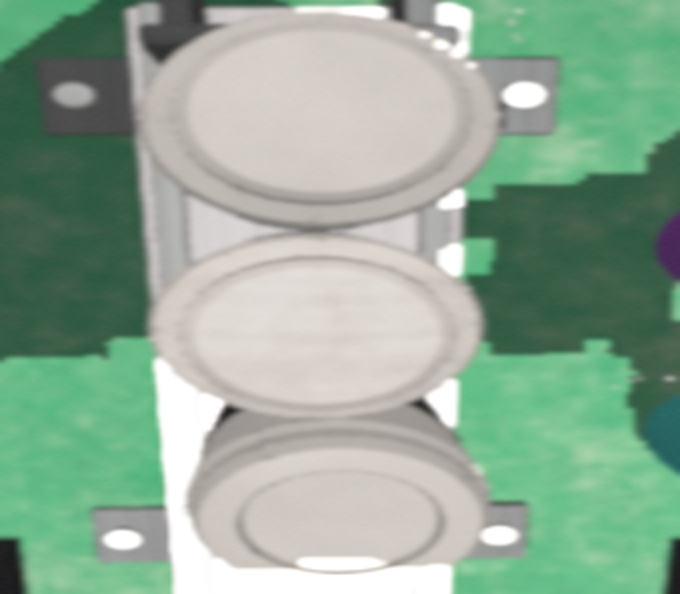

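```bash
python3 -m creep '[[[0.007,-0.001,0.01,0],[0,0,0.015,0],[0,0,0.015,0],[0,0,0.015,0],[0,0,0.005,0],[0,0,0,0]]]' >/dev/null; python3 -c "
from h import *
s,m=st(); g=np.array([*(n*(C+.001)+u*.240),.111]); print(m.T@(g-s['eef_pos']))
cv2.imwrite('pics/s30.png',cv2.resize(manip.read_camera('side')[180:335,220:340],None,fx=6,fy=3.8,interpolation=2))"
```

```text
t 25.32 lane x,s [0.0047 0.2412] z 0.1101 yaw 88.81 tilt [ 0.0373 -0.0136] F [ 0.86 -0.08  0.01] w 0.0791 q [-0.36  0.81 -0.26  1.82  0.43  0.54 -0.93]
[-0.00118715 -0.00366132 -0.00106624]
```

View pics/s30.png

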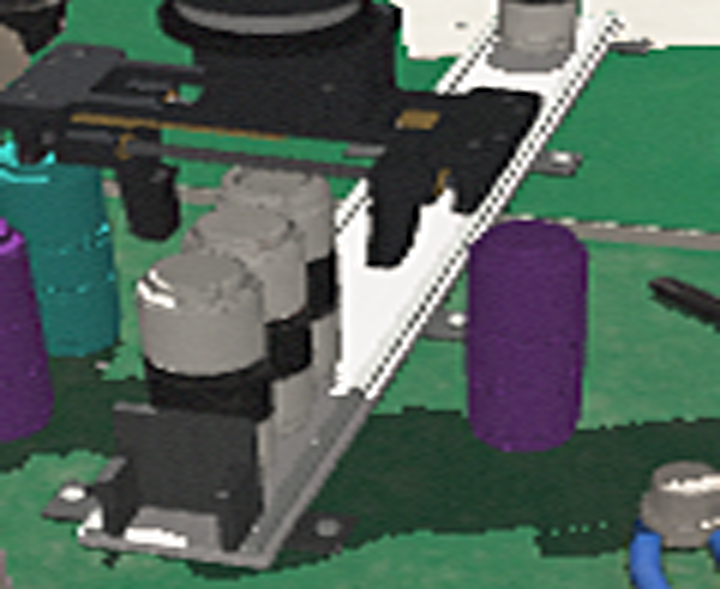

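```bash
S='from h import *
st()'
python3 -m creep '[[[0,-0.003,0,0],[0,0,0,0],[0,0,0,0],[0,0,0,0],[0,0,0,0],[0,0,0,0]]]' 0 4 >/dev/null; python3 -c "$S"
python3 -m creep '[[[-0.002,0,0,0],[-0.002,0,0,0],[0,0,0,0]]]' 0 4 >/dev/null; python3 -c "$S"
python3 -m creep '[[[0,0,0,0],[0,0,0,0],[0,0,0,0]]]' 0 40 >/dev/null; python3 -c "$S
cv2.imwrite('pics/w31.png',manip.read_camera('wrist'))
cv2.imwrite('pics/s31.png',cv2.resize(manip.read_camera('side')[180:335,220:340],None,fx=6,fy=3.8,interpolation=2))"
```

```text
t 26.12 lane x,s [0.002  0.2416] z 0.1115 yaw 88.8 tilt [ 0.0393 -0.0123] F [0.37 0.43 0.37] w 0.0458 q [-0.36  0.81 -0.26  1.83  0.43  0.53 -0.94]
t 26.5 lane x,s [0.0019 0.238 ] z 0.1119 yaw 88.81 tilt [ 0.0395 -0.0112] F [-1.14  0.03  1.05] w 0.0458 q [-0.35  0.81 -0.26  1.84  0.44  0.53 -0.93]
t 26.88 lane x,s [0.0013 0.2383] z 0.1118 yaw 88.87 tilt [ 0.0386 -0.0112] F [-0.75  0.25  0.58] w 0.0444 q [-0.35  0.81 -0.26  1.84  0.44  0.53 -0.93]
```

View pics/s31.png

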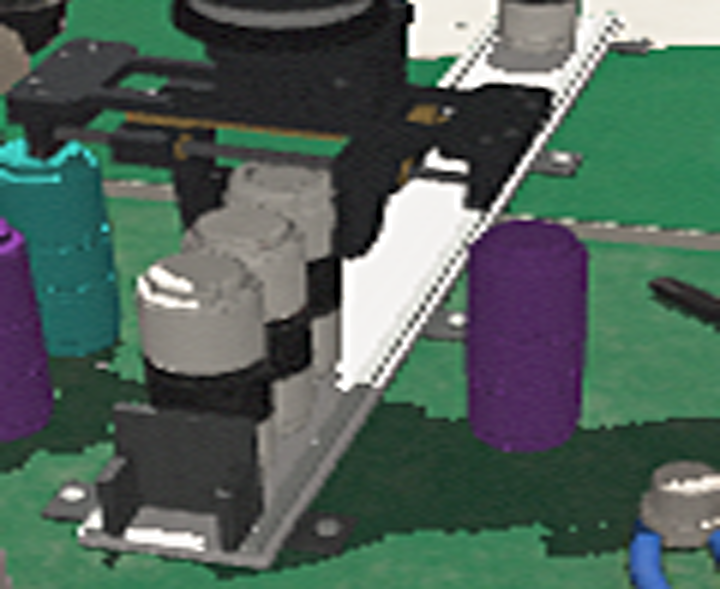

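View pics/w31.png

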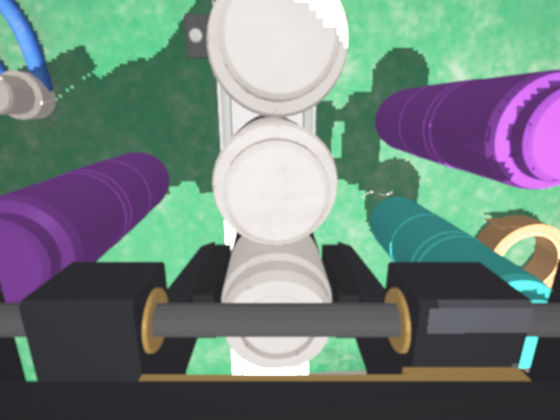

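```bash
S='from h import *
st()'
python3 -m creep '[[[0,0,-0.0012,0],[0.002,0,0,0],[0.002,0,0,0],[0.002,0,0,0],[0,0,0,0]]]' >/dev/null; python3 -c "$S"
python3 -m creep '[[[0.002,0,0,0],[0.002,0,0,0],[0.002,0,0,0],[0,0,0,0]]]'  >/dev/null; python3 -c "$S
cv2.imwrite('pics/w32.png',manip.read_camera('wrist'))
cv2.imwrite('pics/s32.png',cv2.resize(manip.read_camera('side')[180:335,220:340],None,fx=6,fy=3.8,interpolation=2))"
```

```text
t 27.6 lane x,s [0.0011 0.2416] z 0.1121 yaw 88.75 tilt [ 0.0367 -0.0161] F [-0.8  -1.43 -0.4 ] w 0.0445 q [-0.36  0.81 -0.26  1.83  0.43  0.54 -0.94]
t 28.1 lane x,s [0.0012 0.2465] z 0.1118 yaw 88.69 tilt [ 0.0362 -0.0184] F [ 0.82 -1.37 -2.03] w 0.0445 q [-0.37  0.81 -0.26  1.82  0.43  0.55 -0.94]
```

View pics/s32.png

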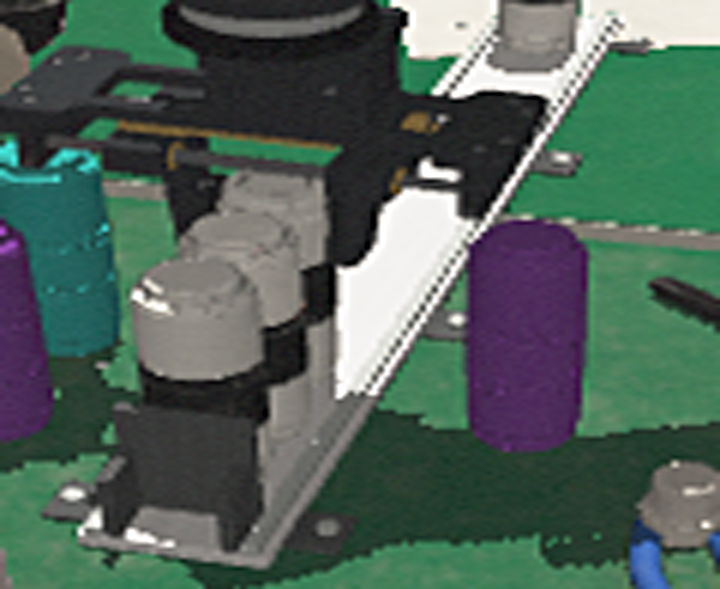

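View pics/w32.png

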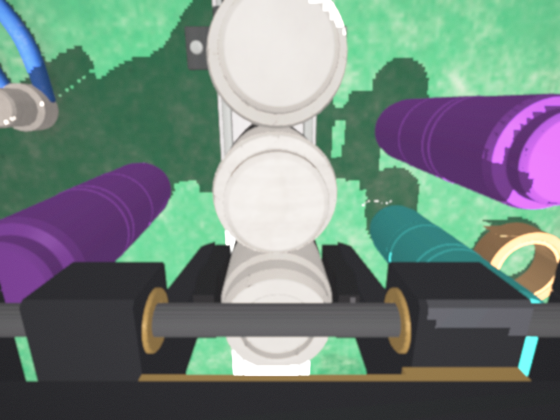

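```bash
S='from h import *
st()'
python3 -m creep '[[[0.002,0,0,0],[0.002,0,0,0],[0,0,0,0]]]' >/dev/null; python3 -c "$S"
python3 -m creep '[[[0.002,0,0,0],[0.002,0,0,0],[0,0,0,0]]]'  >/dev/null; python3 -c "$S
cv2.imwrite('pics/w33.png',manip.read_camera('wrist'))
cv2.imwrite('pics/s33.png',cv2.resize(manip.read_camera('side')[180:335,220:340],None,fx=6,fy=3.8,interpolation=2))"
```

```text
t 28.57 lane x,s [0.0012 0.2482] z 0.1117 yaw 88.59 tilt [ 0.0352 -0.0223] F [-0.33 -2.11 -0.81] w 0.0444 q [-0.38  0.81 -0.25  1.82  0.43  0.55 -0.95]
t 28.95 lane x,s [0.0013 0.2481] z 0.1117 yaw 88.42 tilt [ 0.034  -0.0289] F [ 0.09 -1.7  -0.62] w 0.0445 q [-0.38  0.81 -0.25  1.81  0.43  0.56 -0.95]
```

View pics/s33.png

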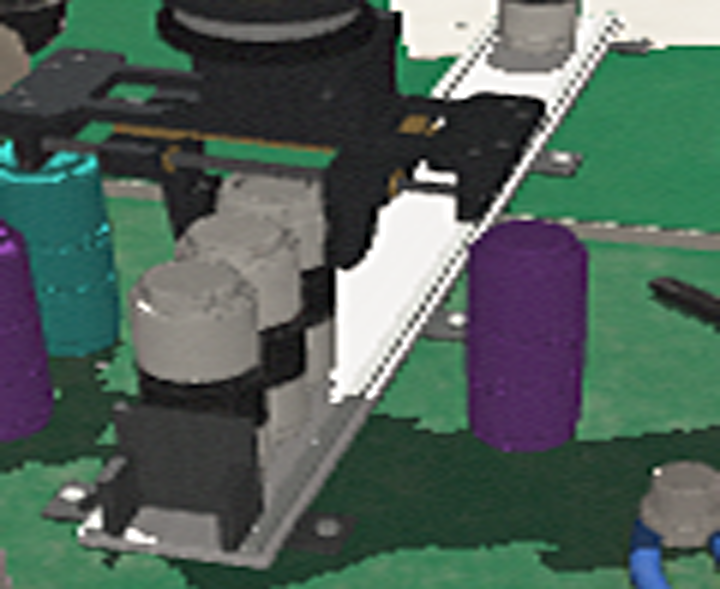

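View pics/w33.png

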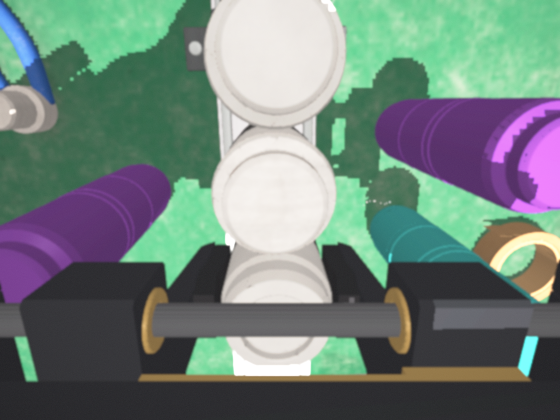

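```bash
S='from h import *
st()'
python3 -m creep '[[[0.002,0,0.001,0],[0,0,0.001,0],[0,0,0,0]]]' - 20 >/dev/null; python3 -c "$S"
python3 -m creep '[[[0,0,0,0],[0,0,0,0],[0,0,0,0],[0,0,0,0],[0,0,0,0]]]' 0.62 3 >/dev/null; python3 -c "$S
cv2.imwrite('pics/w34.png',manip.read_camera('wrist'))"
```

```text
t 29.43 lane x,s [0.0006 0.2484] z 0.1117 yaw 88.35 tilt [ 0.0329 -0.0328] F [-1.14 -4.55 -1.33] w 0.0448 q [-0.39  0.81 -0.25  1.81  0.43  0.56 -0.95]
t 30.05 lane x,s [0.0023 0.2542] z 0.1123 yaw 88.55 tilt [ 0.0378 -0.0235] F [ 0.2  -0.37  0.08] w 0.0545 q [-0.39  0.81 -0.25  1.81  0.43  0.56 -0.95]
```

```bash
python3 -m creep '[[[0,0,0,0],[0,0,0,0],[0,0,-0.01,0],[0,0,-0.02,0],[0,0,-0.04,0],[-0.03,0,-0.04,0],[-0.05,0,-0.02,0],[-0.05,0,0,0],[-0.05,0,0,0],[-0.05,0,0,0],[0,0,0,0]]]' 0.9 3 >/dev/null; python3 -c "
from h import *
st()
cv2.imwrite('pics/s35.png',cv2.resize(manip.read_camera('side')[180:335,220:340],None,fx=6,fy=3.8,interpolation=2))
b=manip.read_camera('top')
cv2.imwrite('pics/t35.png',cv2.resize(b[175:285,130:330],None,fx=4,fy=4,interpolation=2))
s=lambda i:cv2.resize(i[185:235,135:185],None,fx=8,fy=8,interpolation=2)
cv2.imwrite('pics/t36.png',s(b))"
```

```text
t 31.48 lane x,s [-0.0039  0.0215] z 0.2574 yaw 88.63 tilt [ 0.0455 -0.0227] F [ 0.71  0.12 -0.1 ] w 0.0796 q [ 0.11  0.53 -0.39  1.88  0.33  0.75 -0.48]
```

View pics/s35.png

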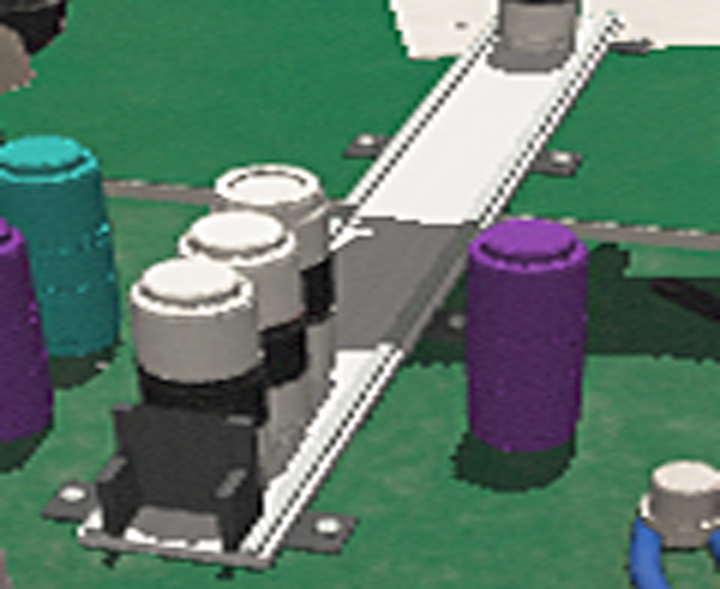

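View pics/t35.png

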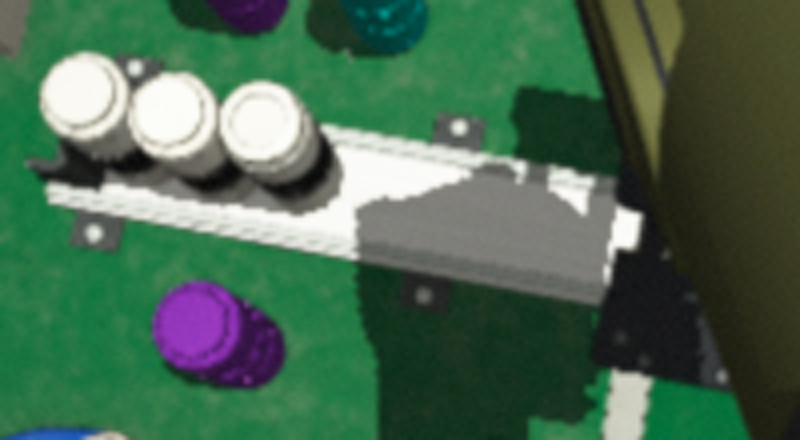

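View pics/t36.png

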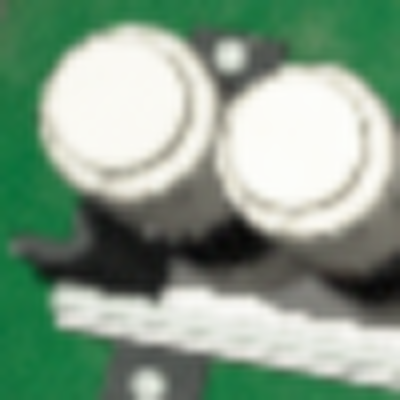

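Run:
```python
from h import *
b=manip.read_camera('top'); c=manip.read_camera('side')
# bright caps by mask
g=cv2.inRange(b,(200,200,200),(255,255,255))[185:240,135:215]
n_,l,s,ce=cv2.connectedComponentsWithStats(cv2.morphologyEx(g,cv2.MORPH_OPEN,np.ones((5,5))))
for i in range(1,n_):
    if s[i,4]>40: print(s[i],ce[i]+[135,185])
f=lambda x,y:(130+(x+.5)/4-.5,175+(y+.5)/4-.5); q=lambda x,y:(220+(x+.5)/6-.5,180+(y+.5)/3.8-.5)
T=dict(end=((85,96),(195,280)),nxt=((174,114),(238,232)),fall=((262,121),(269,186)))
for k,(a,d) in T.items():
  A,B=lane(onz('top',f(*a),.157)),lane(onz('side',q(*d),.157)); print(k,A.round(4),B.round(4),((A+B)/2).round(4))
# stop inner-face foot vs base line, top view
for p in [(135+172/8,185+250/8),(135+165/8,185+288/8)]: print('foot',lane(onz('top',p,.01)).round(4))
for p in [(422,265),(424,275)]: print('open end?',lane(onz('top',p,.012)))
w=cv2.resize(c[255:335,225:295],None,fx=8,fy=7,interpolation=2); cv2.imwrite('pics/s37.png',w)
```

```text
[  6   5  17  16 225] [148.92444444 197.52      ]
[ 28   9  17  17 240] [171.41666667 201.88333333]
[ 50  11  20  19 297] [194.48484848 204.97979798]
[ 25  37  19   9 123] [168.69918699 226.15447154]
[ 52  41  28  10 181] [202.2320442  230.40331492]
end [-1.000e-04  3.329e-01] [0.0005 0.3364] [2.000e-04 3.346e-01]
nxt [-0.0009  0.2881] [2.000e-04 2.914e-01] [-0.0004  0.2897]
fall [0.0035 0.2451] [0.0035 0.2456] [0.0035 0.2453]
foot [-0.0107  0.3596]
foot [-0.0218  0.359 ]
open end? [-0.01102136 -0.24671886]
open end? [-0.03217906 -0.25372941]
```

View pics/s37.png

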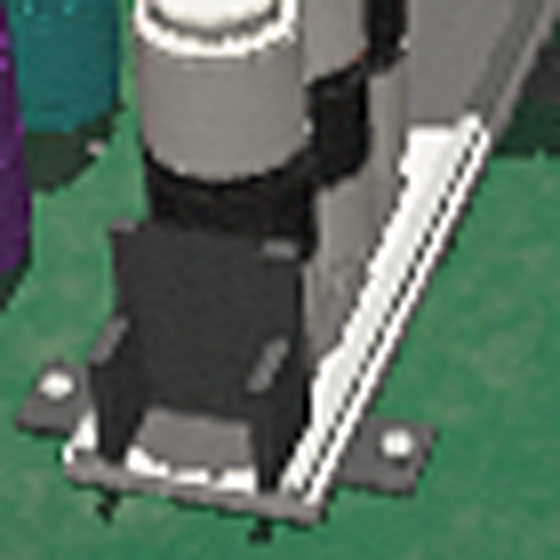

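View pics/w34.png

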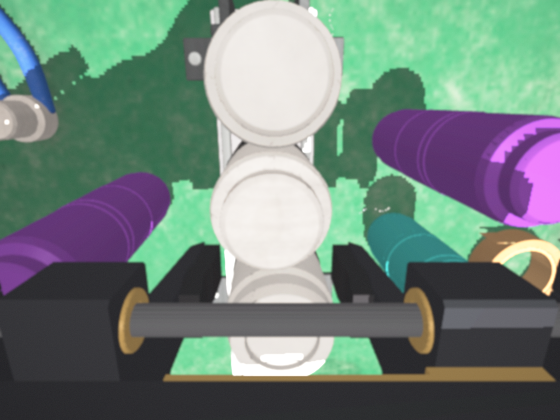

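Run:
```python
import cv2,numpy as np
a,b,c=[cv2.imread(f'pics/{k}.png')[150:450,110:350] for k in('s25','s33','s35')]
cv2.imwrite('pics/cmp.png',np.hstack([a,b,c]))
for im in (b,c):
    g=cv2.cvtColor(im,cv2.COLOR_BGR2GRAY).astype(float)
    col=g[:,80:100].mean(1)   # through cap, band, stop
    d=np.diff(col); print('band top',200+np.argmin(d[200:250]),d[200:250].min().round(1))
    row=g[170:200,:].mean(0); d=np.diff(row); print('left edge',np.argmax(np.abs(d[:50])),d[:50].round(0).tolist()[10:35])
```

```text
band top 232 -30.4
left edge 9 [10.0, 9.0, 7.0, 3.0, 0.0, -1.0, -2.0, -1.0, -0.0, -0.0, -0.0, -0.0, -0.0, 1.0, 1.0, 2.0, 2.0, 2.0, 2.0, 2.0, 2.0, 1.0, 1.0, 0.0, 0.0]
band top 231 -22.0
left edge 9 [10.0, 9.0, 7.0, 3.0, 1.0, -1.0, -1.0, -1.0, -0.0, -1.0, -1.0, -1.0, -1.0, 0.0, 1.0, 2.0, 2.0, 2.0, 2.0, 2.0, 2.0, 2.0, 1.0, 1.0, 0.0]
```

View pics/cmp.png

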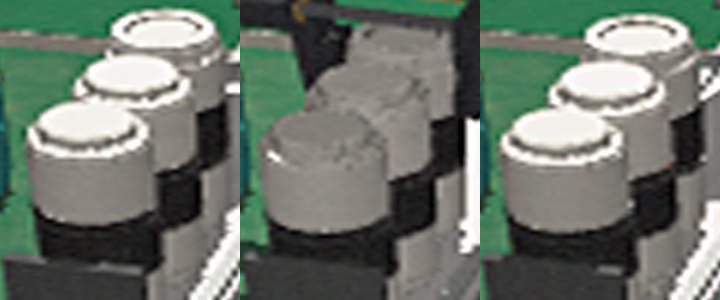

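```bash
python3 -c "
from h import *
st()
cv2.imwrite('pics/top_end.png',manip.read_camera('top'));cv2.imwrite('pics/side_end.png',manip.read_camera('side'))"
```

```text
t 31.68 lane x,s [-0.0035  0.0289] z 0.2573 yaw 89.25 tilt [ 0.0467 -0.0177] F [ 0.69  1.2  -0.39] w 0.0791 q [ 0.11  0.53 -0.39  1.88  0.33  0.75 -0.49]
```

View pics/side_end.png

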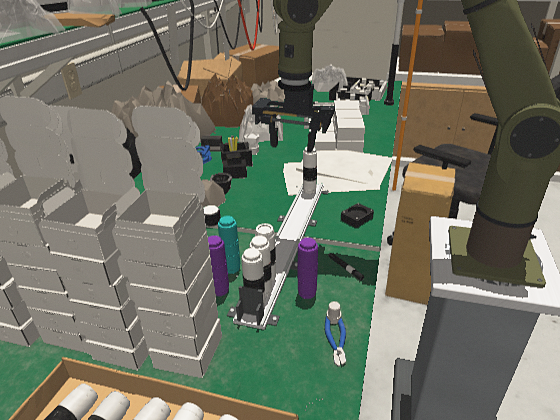

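View pics/top_end.png

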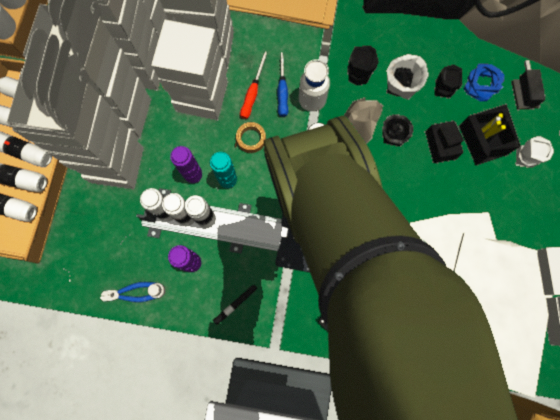

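The side view shows three white barrels standing together at the stop, with caps at (252,257), (260,243) and (265,231). The lone barrel at (309,170), the jig at (357,215), the puck at (211,216) and the purple and turquoise look-alikes are where they were. In the top view the row's caps are at (151,199), (174,204) and (197,207), and the arm is clear of them.

```bash
python3 -c "
from bench import manip
print(manip.job_done())"
```

```text
the job is handed in; nothing more can be done
None
```

I stood the fallen barrel upright in the lane, closed the row up against the end stop, and handed the job in at about 32 s. I gripped the barrel lightly near its far end, tipped it up and set it down in the lane. I then pushed the row to the stop with it.

**What went wrong on the way:**
- While tipping the barrel up, its low end nudged the second barrel about 5 mm. That barrel stayed upright.
- The first push stalled with the row leaning over the stop. After I let go, the first barrel had a gap of about 5 mm or more to the stop.
- I regripped with the barrel leaning slightly back and pushed again. This time the row stalled at the stop, with at most about 5 N at the wrist. Nothing shifted by more than about 1 mm when I let go.

**Last checks:**
- **Row:** all three barrels look upright. Centre spacings came out at about 45 mm and 43–46 mm, so they are touching within the measuring error.
- **Stop gap:** I measured the first barrel about 2 mm from the stop, give or take 2–3 mm. An estimate from the lane's ends disagreed, putting the gap right at the 4 mm limit. I trusted the stall and the more direct measurement.
- **Sideways position:** the stood-up barrel is about 3.5 mm off the lane's middle line, within the 10 mm allowed.
- **Surroundings:** by eye, the lone barrel, the puck, the tape roll and the jig had not moved, though the arm hid part of the top view. The gripper was open and clear of everything.

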